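Close up the coffee corner

TASK

Close up the coffee corner: with the fingertips, press the raised steel lever of the coffee machine all the way down and push both drawers of the little wooden pod box fully shut. Only touch and push: do not lift or tip the machine or the pod box or shove it out of its place, and leave the jar, the mug and the flat tin standing where they are.

Things in the scene. Friction and masses are not known exactly. Their poses are not given: they have to be found in the camera images.
- machine: Loose black pod coffee machine, 252 x 146 x 256 mm (x, y, z with the lever down), 2.4 kg; origin at the centre of its underside, z up; its front (low cup stand) faces its own -x. The body's top is 243 mm high. In front of the body a spout head reaches to 54 mm ahead of the origin, between 160 and 210 mm high.
- lever_hinge (a point): Middle of the hinge axis of the steel lever, 76 mm behind the machine's origin (+x) and 225 mm up, parallel to the machine's y axis. The lever is a U-shaped bail of 11 mm grey steel tube: an arm on each side of the machine, 132 mm apart, joined at the free end by a straight cross bar. It reaches to the machine's front when down and is swung up and back when open.
- lever_bar (a point): Middle of the cross bar at the lever's free end, on the tube's centre line (tube 11 mm thick, straight for 45 mm to either side along the machine's y): the place to press. It is 123 mm from the hinge axis; with the lever down it is 121 mm ahead of the axis (-x) and 25 mm above it, 250 mm over the worktop. Moves with the lever on an arc, forward and down as the lever closes.
- machine_lever (a joint): Angle of the lever, rad: 0 = fully down at its stop, grows as it is raised, up to 1.4; starts between 0.4 and 0.8. Stiff hinge (about 0.1 N m of friction), stays where it is left; closing it takes about 1 N on the cross bar.
- pod_box: Loose low wooden box with two drawers side by side that slide out to its own -x, 166 x 190 x 75 mm without the drawer fronts, 1.8 kg on rubber feet; origin at the centre of its underside, z up. The machine and the box swap places from run to run.
- drawer_left_front (a point): Centre line of the outer face of the drawer on the box's +y side, 30 mm above the worktop: the place to push. The front is a wooden panel 91 mm wide, from 8 to 72 mm high, 12 mm thick, with a finger notch 35 mm wide in the top 18 mm. Shut, this point is 96 mm ahead of the box's origin (-x) and 47.5 mm to +y.
- drawer_right_front (a point): The same point of the drawer on the box's -y side (47.5 mm to -y).
- drawer_left (a joint): How far the left (+y) drawer stands out, m: 0 = fully shut against its stop, 0.09 = fully out; starts between 0.03 and 0.07. Slides with about 1 N of friction and stays where it is left.
- drawer_right (a joint): The same for the right (-y) drawer.
- jar: Loose glass jar with a red lid, 58 x 62 x 86 mm, standing between the machine and the box; origin at the centre of its underside. Leave alone.
- mug: Loose green and white mug, 78 x 113 x 101 mm, standing to the right of the work; origin at the centre of its underside. Leave alone.
- tin: Loose flat gold-coloured food tin, 86 mm across, 40 mm high, standing to the right of the work, behind the mug; origin at the centre of its underside. Leave alone.

How it is judged:
At the end, for the whole second after the job is handed in: The lever is within 0.06 rad of fully down, both drawers are within 5 mm of fully shut, and everything stands upright and at rest: the machine and the pod box within 20 mm, the jar, the mug and the tin within 30 mm of where they started (value of joint machine_lever below 0.06 rad and value of joint each of drawer_left, drawer_right below 0.005 m and distance of each of machine, pod_box from where it was at the start of the episode below 0.02 m and angle between each of machine, pod_box's own z axis and vertical below 0.05 rad and distance of each of jar, mug, tin from where it was at the start of the episode below 0.03 m and angle between each of jar, mug, tin's own z axis and vertical below 0.1 rad and linear speed of each of machine, pod_box below 0.02 m/s); the robot touches nothing.
It fails at once if the coffee machine is lifted, tipped (over 0.15 rad) or shoved more than 20 mm (distance of machine from where it was at the start of the episode above 0.02 m or height (world z) of machine above 0.015 m or angle between machine's own z axis and vertical above 0.15 rad).
It fails at once if the pod box is lifted, tipped (over 0.15 rad) or shoved more than 20 mm (distance of pod_box from where it was at the start of the episode above 0.02 m or height (world z) of pod_box above 0.015 m or angle between pod_box's own z axis and vertical above 0.15 rad).
It fails at once if the jar, the mug or the tin is moved more than 30 mm or tipped (over 0.3 rad) (distance of any of jar, mug, tin from where it was at the start of the episode above 0.03 m or angle between any of jar, mug, tin's own z axis and vertical above 0.3 rad).
It also fails if it takes over 48 s, if anything falls off the work surface, if the arm or the gripper's body presses on something with over 40 N, if the wrist force passes 120 N, or if a joint passes its speed limit or range.

ROBOT

A 6-joint arm with a two-finger parallel gripper is mounted at the origin on a cart in front of the work surface, level with it; the furniture and walls round the work are solid. World frame = base frame: x ahead of the robot, y to its left, z up, the work surface at z = 0. Lengths are in m, angles in rad, forces in N, time in s.
With the tool pointing down it reaches from about 0.25 to 0.775 m from the base axis. Payload 4 kg.
Tool frame: the origin (TCP) lies at the very end of the fingers, on their centre line; the grasp point (between the pads) lies 19 mm behind it; z points along the fingers, y is the line along which they close (so a half turn about z gives the same grasp; the last joint's range is limited). The gripper opens to 85 mm and grips with 20 to 120 N. Pads are 22 mm wide; open, the fingers measure 114 mm over their backs; the gripper's body (76 mm by 85 mm) begins 54 mm behind the grasp point. The pads swing forward as they close: fully open they stand 13 mm farther back than shut.
Start: joints at [1.179, 0.087, 1.371, -0, 1.684, -0.103], TCP at [0.157, 0.527, 0.203] pointing down, gripper open.
Joint ranges: [-3.1, 3.1], [-0.76, 2.03], [0.27, 2.55], [-1.08, 4.22], [0.17, 2.65], [-2.57, 2.57]. Speed limits (rad/s): [2.79, 2.79, 3.14, 3.14, 3.14, 3.14].

INTERFACE

Orientations are given as a 3x3 rotation matrix whose columns are the frame's x, y, z axes.
In Python, from cell import * gives the robot as it stands.
- The arm moves only by the tool servo_tool, never from a script. Its argument "moves" is a list of rows, each an object of numbers: "wx", "wy", "wz": the turn, a rotation vector about the tool's x, y, z in degrees; "tx", "ty", "tz": the shift along the tool's x, y, z in mm; "grip": the opening, from -1 (shut) to 1 (fully open). A call has 1 to 10 rows; each row shifts and turns the commanded pose from where the row before left it, along the tool's axes as they then stand; what a row does not reach is not made up. A row lasts 1/12 s, in which the tool goes at most 41.7 mm and 7.16 degrees, less where a joint would pass 70% of its speed; a pose out of reach is approached as far as the arm can. A call is refused whole if a number of a shift passes 41.7 or a number of a turn 7.16, either way. A call with a gripper value outside its range is refused whole. The fingers move at their own pace and stop on an object; the grip force is fixed at half the most. Time passes only in rows, so rows that do not move let the fingers close. It gives the time, the measured TCP pose, the force, the opening and the grip force at its end, in the units of the state.
- get_state(): the state, without advancing time (a new reading comes with each control period).
- capture(name): name is "side" or "top"; returns a dict with "pixels" (420x560x3 uint8, red, green, blue), "camera_matrix" (3x3 intrinsics, pixels), "dist" ([k1, k2, p1, p2, k3] as OpenCV has them; the pictures are not rectified), "cam_to_world" (4x4, takes a point from camera to world coordinates). Camera axes: x right, y down, z forward; pixel columns grow to the right and rows downward; lengths in m; the calibration is good to about 2 mm. A picture is of the moment at which its call begins. There is no depth.
- sign_off(): hands the job in; it is judged then, once.
The state is a dict: "time": time; "joint_positions": joint angles; "joint_vel": joint speeds; "joint_efforts": joint torques, N m; "position": TCP position; "ee_rot": TCP orientation; "contact_force": force on the tool from outside, world axes, zero at the start; "wrist_torque": the same for the moment, N m; "opening": opening from 0.0 (shut) to 1.0 (fully open); "finger_force": force on a finger pad.
Only numpy, scipy, OpenCV 4.12 (cv2) and the standard library are available. Lean on these libraries where they do the work, as an engineer would, in place of code of your own. Each camera call takes 0.05 s, during which the arm holds its last target. There are 200 camera calls.

## Working session

There is one attempt and no reset: what is moved stays moved. The work goes in short steps, Python scripts to look and compute and a tool call to move; the robot and the scene stay as the last step left them, time stands still between calls to the robot, and variables do not carry over. Pictures are saved under pics/ and viewed, at most 10 in all, crops included, and the job is handed in when it is done.

Besides the shell and the picture viewer there is one more tool, called after ">>>" by a JSON object that holds its "name" and its "arguments", one argument or row to a line. servo_tool: Moves the arm, as the interface text tells. Its arguments: {"type":"object","properties":{"moves":{"type":"array","items":{"type":"object","properties":{"wx":{"type":"number"},"wy":{"type":"number"},"wz":{"type":"number"},"tx":{"type":"number"},"ty":{"type":"number"},"tz":{"type":"number"},"grip":{"type":"number"}}}}},"required":["moves"]}

```bash
mkdir -p pics
cat > h.py <<'E'
from cell import *
import numpy as np, cv2
def ray(c,uv):
    p=cv2.undistortPoints(np.array([[uv]],float),np.array(c["camera_matrix"]),np.array(c["dist"],float))[0,0]
    T=np.array(c["cam_to_world"]); d=T[:3,:3]@[p[0],p[1],1]; return T[:3,3],d
def onz(c,uv,z):
    o,d=ray(c,uv); return (o+d*(z-o[2])/d[2]).round(4)
def tri(c1,u1,c2,u2):
    o1,d1=ray(c1,u1);o2,d2=ray(c2,u2)
    s=np.linalg.lstsq(np.c_[d1,-d2],o2-o1,rcond=None)[0]
    a=o1+d1*s[0];b=o2+d2*s[1]; return ((a+b)/2).round(4),np.linalg.norm(a-b).round(4)
def proj(c,P):
    T=np.linalg.inv(np.array(c["cam_to_world"]))
    return cv2.projectPoints(np.array(P,float).reshape(-1,3),cv2.Rodrigues(T[:3,:3])[0],T[:3,3],np.array(c["camera_matrix"]),np.array(c["dist"],float))[0].reshape(-1,2)
E
python3 - <<'E'
from h import *
import pickle
d={}
for n in("side","top"):
    c=capture(n);d[n]=c
    cv2.imwrite(f"pics/{n}0.png",cv2.cvtColor(np.array(c["pixels"]),cv2.COLOR_RGB2BGR))
    print(n,np.array(c["cam_to_world"]).round(3).tolist())
pickle.dump(d,open("c0.pkl","wb"))
s=get_state();print(s["time"],s["position"],np.array(s["ee_rot"]).round(3).tolist(),s["opening"])
E
```

```text
side [[0.946, -0.174, 0.272, 0.11], [-0.323, -0.504, 0.801, -1.554], [-0.003, -0.846, -0.533, 1.084], [0.0, 0.0, 0.0, 1.0]]
top [[0.381, -0.733, 0.564, -0.256], [-0.925, -0.298, 0.237, -0.484], [-0.006, -0.612, -0.791, 1.32], [0.0, 0.0, 0.0, 1.0]]
0.1 [0.15643938 0.52674021 0.20154111] [[-0.959, 0.285, -0.001], [0.285, 0.959, -0.002], [0.0, -0.002, -1.0]] 0.9998792915988348
```

View pics/side0.png

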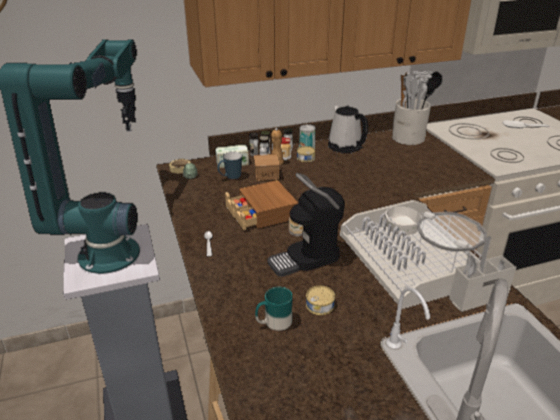

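View pics/top0.png

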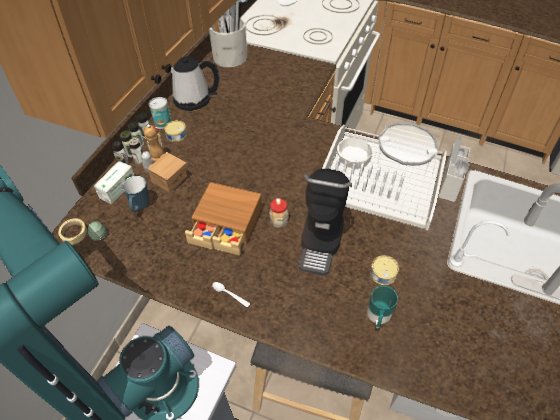

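The side view shows the machine at about (310,225) with its lever rising to (298,178), and the box at (262,205) with its drawers facing the robot. The top view shows the box at (225,218), the jar at (280,210), the machine at (325,215), the mug at (382,302) and the tin at (385,270). Next I'll look at enlarged crops.

Run:
```python
from h import *
import pickle
d=pickle.load(open("c0.pkl","rb"))
def crop(n,x,y,w,h,k):
    im=cv2.cvtColor(np.array(d[n]["pixels"]),cv2.COLOR_RGB2BGR)[y:y+h,x:x+w]
    im=cv2.resize(im,None,fx=k,fy=k,interpolation=cv2.INTER_CUBIC)
    for i in range(0,w,10):
        if (x+i)%20==0: cv2.putText(im,str(x+i),(i*k,8),0,.3,(0,255,255),1); cv2.line(im,(i*k,10),(i*k,16),(0,255,255),1)
    for j in range(0,h,10):
        if (y+j)%20==0: cv2.putText(im,str(y+j),(0,j*k+4),0,.3,(0,255,255),1);cv2.line(im,(20,j*k),(26,j*k),(0,255,255),1)
    cv2.imwrite(f"pics/{n}crop.png",im)
crop("top",180,160,180,120,4)
crop("side",220,160,140,120,5)
```

```text
(no output)
```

View pics/topcrop.png

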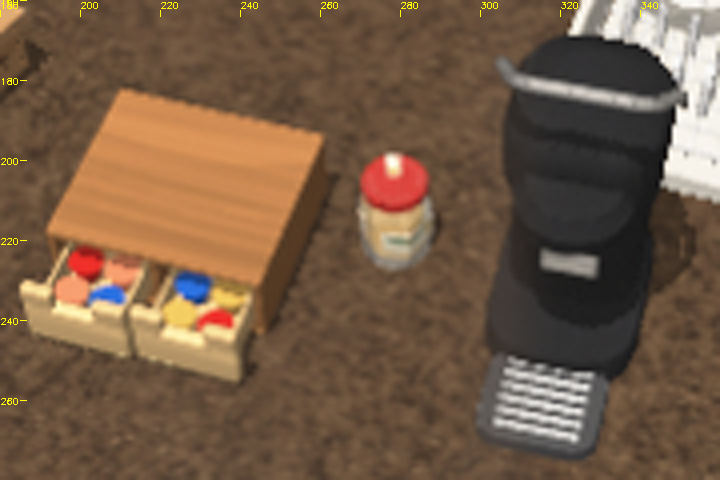

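View pics/sidecrop.png

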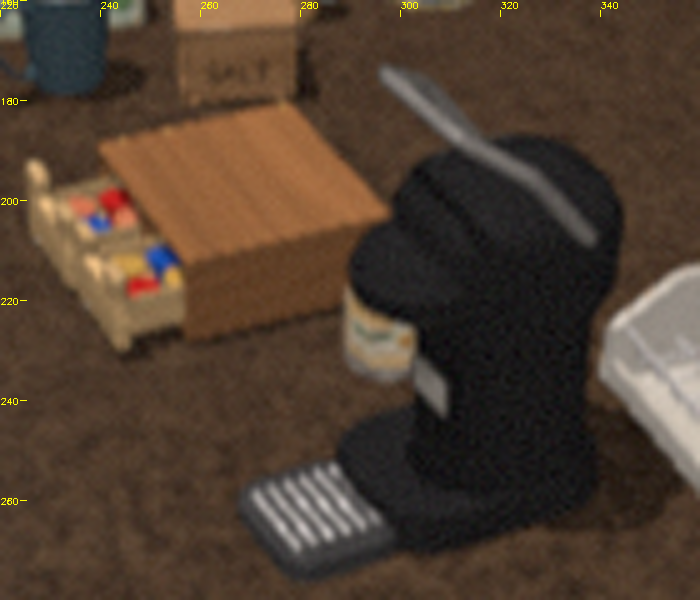

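Run:
```python
from h import *
import pickle
d=pickle.load(open("c0.pkl","rb")); t,s=d["top"],d["side"]
T=lambda x,y:(180+x/4,160+y/4); S=lambda x,y:(220+x/5,160+y/5)
print("box top"); B=[onz(t,T(*p),.075) for p in[(120,88),(323,136),(262,285),(48,232)]]
for b in B:print(b)
for i in range(4):print(np.linalg.norm(B[i]-B[(i+1)%4]).round(3),end=" ")
print("\nbox side"); 
for p in[(285,102),(392,213),(188,262),(100,148)]:print(onz(s,S(*p),.075))
print("drawer tops",[onz(t,T(*p),.072).tolist() for p in[(22,292),(130,328),(137,318),(245,350)]])
print("drawer bots",[onz(t,T(*p),.008).tolist() for p in[(132,356),(242,382)]])
print("stand",[onz(t,T(*p),.01).tolist() for p in[(480,425),(585,455)]],[onz(s,S(*p),.005).tolist() for p in[(243,505),(300,577)]])
print("bar far",tri(t,T(507,67),s,S(385,72)))
print("bar near",tri(t,T(680,99),s,S(470,140)), tri(t,T(680,99),s,S(525,175)))
for z in(.25,.28,.3,.32):print(z,onz(t,T(507,67),z),onz(t,T(680,99),z),onz(t,T(592,92),z),onz(s,S(385,72),z),onz(s,S(470,140),z),onz(s,S(525,175),z))
print("hinge near",tri(t,T(683,98),s,S(595,240)))
print("jar lid",onz(t,T(395,180),.086),"tin",onz(t,(385,266),.04),"mug",onz(t,(382,293),.1),"spoon",onz(t,(230,293),0))
```

```text
box top
[0.6761 0.1903 0.075 ]
[0.6924 0.0025 0.075 ]
[ 0.5303 -0.0164  0.075 ]
[0.5122 0.171  0.075 ]
0.189 0.163 0.188 0.165 
box side
[0.6767 0.1827 0.075 ]
[ 0.6985 -0.0065  0.075 ]
[ 0.5346 -0.0221  0.075 ]
[0.5168 0.1596 0.075 ]
drawer tops [[0.4521, 0.1623, 0.072], [0.4541, 0.0643, 0.072], [0.4649, 0.0636, 0.072], [0.4699, -0.0298, 0.072]]
drawer bots [[0.4661, 0.0778, 0.008], [0.4777, -0.0178, 0.008]]
stand [[0.5116, -0.2131, 0.01], [0.5169, -0.3005, 0.01]] [[0.512, -0.2223, 0.005], [0.5242, -0.3071, 0.005]]
bar far (array([ 0.6274, -0.1822,  0.299 ]), np.float64(0.006))
bar near (array([ 0.6334, -0.3095,  0.315 ]), np.float64(0.0025)) (array([ 0.6717, -0.3021,  0.2765]), np.float64(0.0036))
0.25 [ 0.674  -0.1667  0.25  ] [ 0.6927 -0.2979  0.25  ] [ 0.6743 -0.2346  0.25  ] [ 0.656  -0.1007  0.25  ] [ 0.676 -0.206  0.25 ] [ 0.6923 -0.2589  0.25  ]
0.28 [ 0.6479 -0.1756  0.28  ] [ 0.6661 -0.3031  0.28  ] [ 0.6483 -0.2416  0.28  ] [ 0.6363 -0.1529  0.28  ] [ 0.6556 -0.2545  0.28  ] [ 0.6714 -0.3055  0.28  ]
0.3 [ 0.6305 -0.1816  0.3   ] [ 0.6484 -0.3066  0.3   ] [ 0.6309 -0.2463  0.3   ] [ 0.6233 -0.1878  0.3   ] [ 0.6421 -0.2868  0.3   ] [ 0.6574 -0.3365  0.3   ]
0.32 [ 0.6132 -0.1875  0.32  ] [ 0.6306 -0.31    0.32  ] [ 0.6135 -0.2509  0.32  ] [ 0.6102 -0.2226  0.32  ] [ 0.6285 -0.3191  0.32  ] [ 0.6435 -0.3676  0.32  ]
hinge near (array([ 0.7271, -0.2933,  0.2141]), np.float64(0.0011))
jar lid [ 0.6627 -0.0769  0.086 ] tin [ 0.5949 -0.4676  0.04  ] mug [ 0.4628 -0.4849  0.1   ] spoon [ 0.3433 -0.0446  0.    ]
```

>>> {"name": "servo_tool", "arguments": {
  "moves": [
    {"wz":-5.6,"grip":-1},
    {"wz":-5.6,"grip":-1},
    {"wz":-5.6,"grip":-1},
    {"wz":-5.6,"grip":-1},
    {"tx":-12,"ty":-37,"grip":-1},
    {"tx":-12,"ty":-37,"grip":-1},
    {"tx":-12,"ty":-37,"grip":-1},
    {"tx":-12,"ty":-37,"grip":-1},
    {"tx":-12,"ty":-37,"grip":-1},
    {"tx":-12,"ty":-37,"grip":-1}
  ]
}}

```text
invalid input at $.moves[0]: expected keys wx, wy, wz, tx, ty, tz, grip
```

>>> {"name": "servo_tool", "arguments": {
  "moves": [
    {"tx":0,"ty":0,"tz":0,"wx":0,"wy":0,"wz":-5.6,"grip":-1},
    {"tx":0,"ty":0,"tz":0,"wx":0,"wy":0,"wz":-5.6,"grip":-1},
    {"tx":0,"ty":0,"tz":0,"wx":0,"wy":0,"wz":-5.6,"grip":-1},
    {"tx":0,"ty":0,"tz":0,"wx":0,"wy":0,"wz":-5.6,"grip":-1},
    {"tx":-12,"ty":-37,"tz":0,"wx":0,"wy":0,"wz":0,"grip":-1},
    {"tx":-12,"ty":-37,"tz":0,"wx":0,"wy":0,"wz":0,"grip":-1},
    {"tx":-12,"ty":-37,"tz":0,"wx":0,"wy":0,"wz":0,"grip":-1},
    {"tx":-12,"ty":-37,"tz":0,"wx":0,"wy":0,"wz":0,"grip":-1},
    {"tx":-12,"ty":-37,"tz":0,"wx":0,"wy":0,"wz":0,"grip":-1},
    {"tx":-12,"ty":-37,"tz":0,"wx":0,"wy":0,"wz":0,"grip":-1}
  ]
}}

```text
time: 0.93
position: [0.2509, 0.3119, 0.2021]
ee_rot: [[-0.995, -0.103, -0.0], [-0.103, 0.995, -0.001], [0.0, -0.001, -1.0]]
contact_force: [1.4, -0.5, 0.3]
opening: -0.002
finger_force: 0.0
```

>>> {"name": "servo_tool", "arguments": {
  "moves": [
    {"tx":-21,"ty":-36,"tz":0,"wx":0,"wy":0,"wz":0,"grip":-1},
    {"tx":-21,"ty":-36,"tz":0,"wx":0,"wy":0,"wz":0,"grip":-1},
    {"tx":-21,"ty":-36,"tz":0,"wx":0,"wy":0,"wz":0,"grip":-1},
    {"tx":-21,"ty":-36,"tz":0,"wx":0,"wy":0,"wz":0,"grip":-1},
    {"tx":-21,"ty":-36,"tz":0,"wx":0,"wy":0,"wz":0,"grip":-1},
    {"tx":-21,"ty":-36,"tz":0,"wx":0,"wy":0,"wz":0,"grip":-1},
    {"tx":0,"ty":0,"tz":40,"wx":0,"wy":0,"wz":0,"grip":-1},
    {"tx":0,"ty":0,"tz":40,"wx":0,"wy":0,"wz":0,"grip":-1},
    {"tx":0,"ty":0,"tz":40,"wx":0,"wy":0,"wz":0,"grip":-1},
    {"tx":0,"ty":0,"tz":20,"wx":0,"wy":0,"wz":0,"grip":-1}
  ]
}}

```text
time: 1.77
position: [0.3946, 0.1106, 0.0571]
ee_rot: [[-0.995, -0.1, -0.009], [-0.1, 0.995, -0.001], [0.009, -0.0, -1.0]]
contact_force: [-1.3, -0.0, -0.1]
opening: -0.001
finger_force: 0.0
```

Run:
```python
from h import *
c=capture("top");s=capture("side")
cr=lambda c,x,y,w,h,k:cv2.resize(cv2.cvtColor(np.array(c["pixels"]),cv2.COLOR_RGB2BGR)[y:y+h,x:x+w],None,fx=k,fy=k)
a=cr(c,160,160,100,150,4);b=cr(s,190,150,100,150,4)
cv2.imwrite("pics/near.png",np.hstack([a,b]));print(get_state()["position"],get_state()["contact_force"])
```

```text
[0.39380683 0.11094756 0.0575259 ] [-0.4284846  -0.12760051 -0.56293014]
```

View pics/near.png

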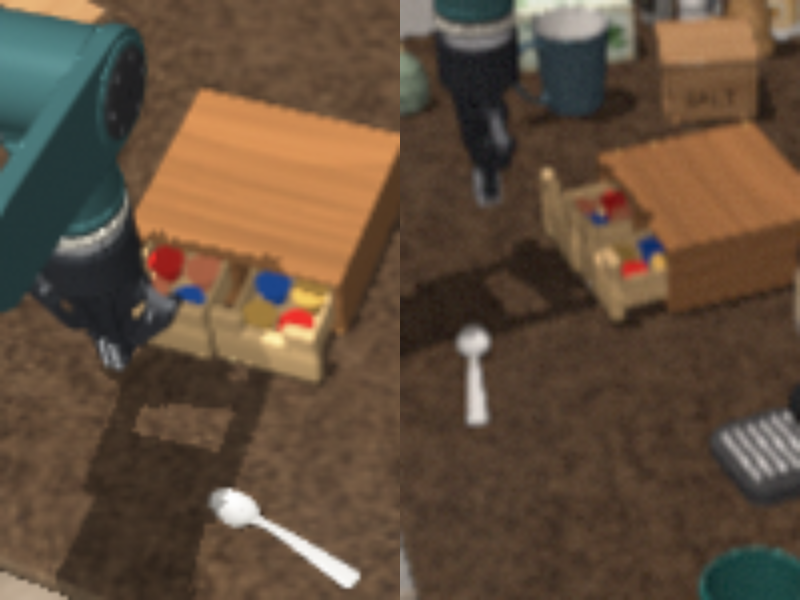

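The close view shows the shut fingertips in front of the left drawer, at about (188,251) in the top view, clear of the box. I'll go down and push.

>>> {"name": "servo_tool", "arguments": {
  "moves": [
    {"tx":0,"ty":0,"tz":26,"wx":0,"wy":0,"wz":0,"grip":-1},
    {"tx":-15,"ty":0,"tz":0,"wx":0,"wy":0,"wz":0,"grip":-1},
    {"tx":-15,"ty":0,"tz":0,"wx":0,"wy":0,"wz":0,"grip":-1},
    {"tx":-10,"ty":0,"tz":0,"wx":0,"wy":0,"wz":0,"grip":-1},
    {"tx":-8,"ty":0,"tz":0,"wx":0,"wy":0,"wz":0,"grip":-1},
    {"tx":-8,"ty":0,"tz":0,"wx":0,"wy":0,"wz":0,"grip":-1},
    {"tx":-8,"ty":0,"tz":0,"wx":0,"wy":0,"wz":0,"grip":-1},
    {"tx":-8,"ty":0,"tz":0,"wx":0,"wy":0,"wz":0,"grip":-1},
    {"tx":-8,"ty":0,"tz":0,"wx":0,"wy":0,"wz":0,"grip":-1},
    {"tx":0,"ty":0,"tz":0,"wx":0,"wy":0,"wz":0,"grip":-1}
  ]
}}

```text
time: 2.7
position: [0.4795, 0.1201, 0.0369]
ee_rot: [[-0.995, -0.102, 0.001], [-0.102, 0.995, 0.0], [-0.001, 0.0, -1.0]]
contact_force: [0.5, 0.5, -0.4]
opening: 0.001
finger_force: 0.0
```

>>> {"name": "servo_tool", "arguments": {
  "moves": [
    {"tx":-3,"ty":0,"tz":0,"wx":0,"wy":0,"wz":0,"grip":-1},
    {"tx":-3,"ty":0,"tz":0,"wx":0,"wy":0,"wz":0,"grip":-1},
    {"tx":0,"ty":0,"tz":0,"wx":0,"wy":0,"wz":0,"grip":-1}
  ]
}}

```text
time: 2.95
position: [0.4841, 0.1205, 0.0366]
ee_rot: [[-0.995, -0.102, 0.0], [-0.102, 0.995, 0.0], [-0.0, 0.0, -1.0]]
contact_force: [-0.8, -0.3, -0.6]
opening: -0.001
finger_force: 0.0
```

>>> {"name": "servo_tool", "arguments": {
  "moves": [
    {"tx":-2,"ty":0,"tz":0,"wx":0,"wy":0,"wz":0,"grip":-1},
    {"tx":0,"ty":0,"tz":0,"wx":0,"wy":0,"wz":0,"grip":-1}
  ]
}}

```text
time: 3.12
position: [0.4859, 0.1208, 0.0366]
ee_rot: [[-0.995, -0.102, 0.0], [-0.102, 0.995, 0.0], [-0.0, 0.0, -1.0]]
contact_force: [0.6, 0.5, 1.1]
opening: 0.006
finger_force: 0.0
```

>>> {"name": "servo_tool", "arguments": {
  "moves": [
    {"tx":-2,"ty":0,"tz":0,"wx":0,"wy":0,"wz":0,"grip":-1},
    {"tx":0,"ty":0,"tz":0,"wx":0,"wy":0,"wz":0,"grip":-1}
  ]
}}

```text
time: 3.28
position: [0.488, 0.121, 0.0367]
ee_rot: [[-0.995, -0.102, 0.0], [-0.102, 0.995, 0.0], [-0.0, 0.0, -1.0]]
contact_force: [1.1, 0.2, 0.1]
opening: -0.001
finger_force: 0.0
```

>>> {"name": "servo_tool", "arguments": {
  "moves": [
    {"tx":-2,"ty":0,"tz":0,"wx":0,"wy":0,"wz":0,"grip":-1},
    {"tx":0,"ty":0,"tz":0,"wx":0,"wy":0,"wz":0,"grip":-1}
  ]
}}

```text
time: 3.45
position: [0.4901, 0.1212, 0.0367]
ee_rot: [[-0.995, -0.102, 0.0], [-0.102, 0.995, 0.0], [-0.0, 0.0, -1.0]]
contact_force: [-0.4, 0.2, 0.7]
opening: -0.004
finger_force: 0.0
```

>>> {"name": "servo_tool", "arguments": {
  "moves": [
    {"tx":-2,"ty":0,"tz":0,"wx":0,"wy":0,"wz":0,"grip":-1},
    {"tx":0,"ty":0,"tz":0,"wx":0,"wy":0,"wz":0,"grip":-1}
  ]
}}

```text
time: 3.62
position: [0.4921, 0.1214, 0.0367]
ee_rot: [[-0.995, -0.102, 0.0], [-0.102, 0.995, 0.0], [-0.0, 0.0, -1.0]]
contact_force: [-0.2, -0.1, -0.1]
opening: -0.0
finger_force: 0.0
```

Run:
```python
from h import *
c=capture("top");s=capture("side")
cr=lambda c,x,y,w,h,k:cv2.resize(cv2.cvtColor(np.array(c["pixels"]),cv2.COLOR_RGB2BGR)[y:y+h,x:x+w],None,fx=k,fy=k)
a=cr(c,170,170,100,150,4);b=cr(s,210,150,100,150,4)
cv2.imwrite("pics/near2.png",np.hstack([a,b]));print(get_state()["position"],get_state()["contact_force"])
```

```text
[0.49182991 0.1213754  0.03661417] [-0.24037162 -0.17013059  0.42336234]
```

View pics/near2.png

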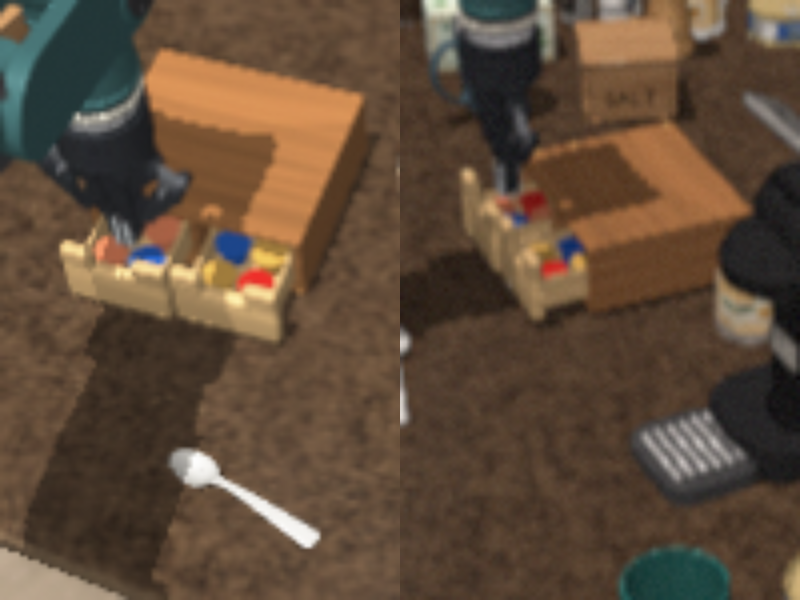

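Run:
```python
from h import *
import pickle
d=pickle.load(open("c0.pkl","rb"))
for n in("top","side"):
    c=d[n]
    for P in([.394,.111,.0575],[.4918,.1214,.0366],[.4918,.1214,.11]): print(n,P,proj(c,P).round(1))
s=d["side"];t=d["top"]
S=lambda x,y:(220+x/5,160+y/5);T=lambda x,y:(180+x/4,160+y/4)
print(tri(t,(188,251),s,(190+85/4,150+200/4)), tri(t,(200.5,230),s,(237,197.5)))
print("left drawer top-left corner",tri(t,T(22,287),s,S(35,162)))
print("right drawer bot-right",tri(t,T(242,382),s,S(122,350)))
print("box near bottom", tri(t,T(262,335),s,S(186,337)),"front right top",tri(t,T(262,285),s,S(188,262)),"back left",tri(t,T(120,88),s,S(285,102)))
```

```text
top [0.394, 0.111, 0.0575] [[191.3 254.4]]
top [0.4918, 0.1214, 0.0366] [[203.9 234.1]]
top [0.4918, 0.1214, 0.11] [[200.7 220.6]]
side [0.394, 0.111, 0.0575] [[212.1 205. ]]
side [0.4918, 0.1214, 0.0366] [[236.7 203.9]]
side [0.4918, 0.1214, 0.11] [[235.8 187.4]]
(array([0.3933, 0.1193, 0.0744]), np.float64(0.0012)) (array([0.494 , 0.1313, 0.0569]), np.float64(0.0065))
left drawer top-left corner (array([0.4644, 0.1702, 0.0642]), np.float64(0.006))
right drawer bot-right (array([ 0.4823, -0.0155,  0.0034]), np.float64(0.0036))
box near bottom (array([ 5.332e-01, -9.500e-03, -2.000e-04]), np.float64(0.0038)) front right top (array([ 0.536 , -0.0134,  0.0684]), np.float64(0.0026)) back left (array([0.6804, 0.1935, 0.0689]), np.float64(0.0005))
```

The view shows the fingertip behind the left panel: it went through the finger notch without touching. Triangulation puts the tip about 18 mm above the reported TCP height. I'll raise, back off and push lower, at TCP z of about 0.012, which is safe in either case.

>>> {"name": "servo_tool", "arguments": {
  "moves": [
    {"tx":0,"ty":0,"tz":-30,"wx":0,"wy":0,"wz":0,"grip":-1},
    {"tx":0,"ty":0,"tz":-30,"wx":0,"wy":0,"wz":0,"grip":-1},
    {"tx":0,"ty":0,"tz":-10,"wx":0,"wy":0,"wz":0,"grip":-1},
    {"tx":30,"ty":0,"tz":0,"wx":0,"wy":0,"wz":0,"grip":-1},
    {"tx":40,"ty":0,"tz":0,"wx":0,"wy":0,"wz":0,"grip":-1},
    {"tx":30,"ty":0,"tz":0,"wx":0,"wy":0,"wz":0,"grip":-1},
    {"tx":0,"ty":0,"tz":30,"wx":0,"wy":0,"wz":0,"grip":-1},
    {"tx":0,"ty":0,"tz":30,"wx":0,"wy":0,"wz":0,"grip":-1},
    {"tx":0,"ty":0,"tz":25,"wx":0,"wy":0,"wz":0,"grip":-1},
    {"tx":0,"ty":0,"tz":7,"wx":0,"wy":0,"wz":0,"grip":-1}
  ]
}}

```text
time: 4.55
position: [0.3884, 0.1107, 0.0105]
ee_rot: [[-0.995, -0.102, -0.008], [-0.102, 0.995, -0.001], [0.008, -0.0, -1.0]]
contact_force: [-0.9, 0.3, -0.6]
opening: -0.005
finger_force: 0.0
```

>>> {"name": "servo_tool", "arguments": {
  "moves": [
    {"tx":-10,"ty":0,"tz":0,"wx":0,"wy":0,"wz":0,"grip":-1},
    {"tx":-10,"ty":0,"tz":0,"wx":0,"wy":0,"wz":0,"grip":-1},
    {"tx":-10,"ty":0,"tz":0,"wx":0,"wy":0,"wz":0,"grip":-1},
    {"tx":-7,"ty":0,"tz":0,"wx":0,"wy":0,"wz":0,"grip":-1},
    {"tx":-7,"ty":0,"tz":0,"wx":0,"wy":0,"wz":0,"grip":-1},
    {"tx":-7,"ty":0,"tz":0,"wx":0,"wy":0,"wz":0,"grip":-1},
    {"tx":-7,"ty":0,"tz":0,"wx":0,"wy":0,"wz":0,"grip":-1},
    {"tx":-7,"ty":0,"tz":0,"wx":0,"wy":0,"wz":0,"grip":-1}
  ]
}}

```text
time: 5.22
position: [0.4574, 0.1178, 0.0148]
ee_rot: [[-0.995, -0.102, -0.001], [-0.102, 0.995, -0.0], [0.001, -0.0, -1.0]]
contact_force: [-1.8, -0.0, 1.3]
opening: -0.001
finger_force: 0.6
```

Run:
```python
from h import *
c=capture("top");s=capture("side")
cr=lambda c,x,y,w,h,k:cv2.resize(cv2.cvtColor(np.array(c["pixels"]),cv2.COLOR_RGB2BGR)[y:y+h,x:x+w],None,fx=k,fy=k)
a=cr(c,170,170,100,150,4);b=cr(s,210,150,100,150,4)
cv2.imwrite("pics/near3.png",np.hstack([a,b]));g=get_state();print(g["position"],g["contact_force"])
```

```text
[0.45812989 0.11786168 0.01476083] [ 0.41375061 -0.05039185 -0.13579222]
```

View pics/near3.png

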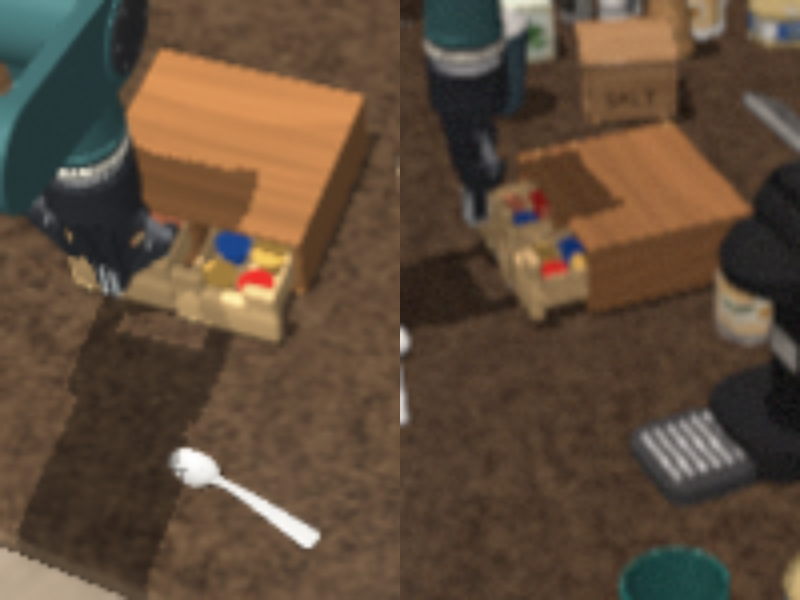

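The finger now stands outside the left front, at about (115,285) in the crop, and the drawer is moving in. I'll go on.

>>> {"name": "servo_tool", "arguments": {
  "moves": [
    {"tx":-5,"ty":0,"tz":0,"wx":0,"wy":0,"wz":0,"grip":-1},
    {"tx":-5,"ty":0,"tz":0,"wx":0,"wy":0,"wz":0,"grip":-1},
    {"tx":-5,"ty":0,"tz":0,"wx":0,"wy":0,"wz":0,"grip":-1},
    {"tx":-5,"ty":0,"tz":0,"wx":0,"wy":0,"wz":0,"grip":-1},
    {"tx":-3,"ty":0,"tz":0,"wx":0,"wy":0,"wz":0,"grip":-1},
    {"tx":0,"ty":0,"tz":0,"wx":0,"wy":0,"wz":0,"grip":-1}
  ]
}}

```text
time: 5.82
position: [0.4806, 0.1202, 0.0146]
ee_rot: [[-0.995, -0.102, 0.001], [-0.102, 0.995, 0.0], [-0.001, 0.0, -1.0]]
contact_force: [0.8, -0.1, 0.3]
opening: 0.001
finger_force: 0.0
```

>>> {"name": "servo_tool", "arguments": {
  "moves": [
    {"tx":-3,"ty":0,"tz":0,"wx":0,"wy":0,"wz":0,"grip":-1},
    {"tx":0,"ty":0,"tz":0,"wx":0,"wy":0,"wz":0,"grip":-1},
    {"tx":0,"ty":0,"tz":0,"wx":0,"wy":0,"wz":0,"grip":-1}
  ]
}}

```text
time: 6.07
position: [0.4832, 0.1205, 0.0148]
ee_rot: [[-0.995, -0.102, 0.001], [-0.102, 0.995, 0.0], [-0.001, 0.0, -1.0]]
contact_force: [-0.5, 0.7, -0.3]
opening: 0.002
finger_force: 0.0
```

>>> {"name": "servo_tool", "arguments": {
  "moves": [
    {"tx":-3,"ty":0,"tz":0,"wx":0,"wy":0,"wz":0,"grip":-1},
    {"tx":0,"ty":0,"tz":0,"wx":0,"wy":0,"wz":0,"grip":-1},
    {"tx":0,"ty":0,"tz":0,"wx":0,"wy":0,"wz":0,"grip":-1}
  ]
}}

```text
time: 6.32
position: [0.4861, 0.1208, 0.0147]
ee_rot: [[-0.995, -0.102, 0.001], [-0.102, 0.995, 0.0], [-0.001, 0.0, -1.0]]
contact_force: [-0.2, 0.3, 0.0]
opening: 0.001
finger_force: 0.0
```

>>> {"name": "servo_tool", "arguments": {
  "moves": [
    {"tx":-2,"ty":0,"tz":0,"wx":0,"wy":0,"wz":0,"grip":-1},
    {"tx":0,"ty":0,"tz":0,"wx":0,"wy":0,"wz":0,"grip":-1}
  ]
}}

```text
time: 6.48
position: [0.488, 0.121, 0.0147]
ee_rot: [[-0.995, -0.102, 0.0], [-0.102, 0.995, 0.0], [-0.0, 0.0, -1.0]]
contact_force: [0.3, -0.9, 0.3]
opening: -0.0
finger_force: 0.1
```

>>> {"name": "servo_tool", "arguments": {
  "moves": [
    {"tx":-2,"ty":0,"tz":0,"wx":0,"wy":0,"wz":0,"grip":-1},
    {"tx":0,"ty":0,"tz":0,"wx":0,"wy":0,"wz":0,"grip":-1}
  ]
}}

```text
time: 6.65
position: [0.49, 0.1212, 0.0146]
ee_rot: [[-0.995, -0.102, 0.0], [-0.102, 0.995, 0.0], [-0.0, 0.0, -1.0]]
contact_force: [-1.1, 0.2, 0.2]
opening: 0.006
finger_force: 0.1
```

>>> {"name": "servo_tool", "arguments": {
  "moves": [
    {"tx":-2,"ty":0,"tz":0,"wx":0,"wy":0,"wz":0,"grip":-1},
    {"tx":0,"ty":0,"tz":0,"wx":0,"wy":0,"wz":0,"grip":-1}
  ]
}}

```text
time: 6.82
position: [0.492, 0.1214, 0.0146]
ee_rot: [[-0.995, -0.102, 0.0], [-0.102, 0.995, 0.0], [-0.0, 0.0, -1.0]]
contact_force: [0.3, -0.0, -0.5]
opening: 0.001
finger_force: 0.1
```

>>> {"name": "servo_tool", "arguments": {
  "moves": [
    {"tx":-2,"ty":0,"tz":0,"wx":0,"wy":0,"wz":0,"grip":-1},
    {"tx":0,"ty":0,"tz":0,"wx":0,"wy":0,"wz":0,"grip":-1}
  ]
}}

```text
time: 6.98
position: [0.4941, 0.1216, 0.0146]
ee_rot: [[-0.995, -0.102, 0.0], [-0.102, 0.995, 0.0], [-0.0, 0.0, -1.0]]
contact_force: [-0.0, -0.3, -0.4]
opening: -0.003
finger_force: 0.1
```

>>> {"name": "servo_tool", "arguments": {
  "moves": [
    {"tx":-2,"ty":0,"tz":0,"wx":0,"wy":0,"wz":0,"grip":-1},
    {"tx":0,"ty":0,"tz":0,"wx":0,"wy":0,"wz":0,"grip":-1}
  ]
}}

```text
time: 7.15
position: [0.4951, 0.1217, 0.0145]
ee_rot: [[-0.995, -0.102, -0.002], [-0.102, 0.995, -0.0], [0.002, -0.0, -1.0]]
contact_force: [-2.4, -0.4, 2.6]
opening: 0.002
finger_force: 1.4
```

```bash
cat >> h.py <<'E'
import pickle
def boxshift(c,n):
    # shift (px) of the box's far edge / side relative to the first picture, by ECC-free phase correlation on the box top patch
    c0=pickle.load(open("c0.pkl","rb"))[n]
    g=lambda c:cv2.cvtColor(np.array(c["pixels"]),cv2.COLOR_RGB2GRAY).astype(np.float32)
    x,y,w,h={"top":(232,180,36,40),"side":(255,182,50,50)}[n]
    a,b=g(c0)[y:y+h,x:x+w],g(c)[y:y+h,x:x+w]
    return cv2.phaseCorrelate(a,b,cv2.createHanningWindow((w,h),cv2.CV_32F))
E
python3 - <<'E'
from h import *
c=capture("top");s=capture("side")
print(boxshift(c,"top"),boxshift(s,"side"))
cr=lambda c,x,y,w,h,k:cv2.resize(cv2.cvtColor(np.array(c["pixels"]),cv2.COLOR_RGB2BGR)[y:y+h,x:x+w],None,fx=k,fy=k,interpolation=cv2.INTER_CUBIC)
a=cr(c,180,180,80,100,5);b=cr(s,220,160,80,100,5)
cv2.imwrite("pics/near4.png",np.hstack([a,b]));g=get_state();print(g["position"],g["contact_force"])
E
```

```text
((-0.3021188655384499, 0.06433706435440101), 0.8411747558249367) ((0.0631785440059609, 0.09375668603495768), 0.887653475189209)
[0.49517013 0.12170571 0.01446664] [-3.54501094 -0.13109821  1.66827026]
```

View pics/near4.png

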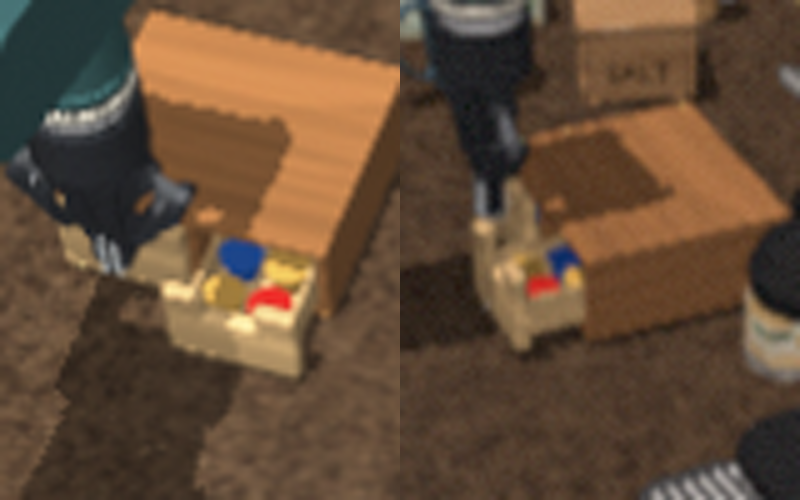

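The force jumped to 3.5 N at TCP x = 0.495 (predicted 0.4935) and the box hasn't moved, so the left drawer is shut. Now the right one.

>>> {"name": "servo_tool", "arguments": {
  "moves": [
    {"tx":-1,"ty":0,"tz":0,"wx":0,"wy":0,"wz":0,"grip":-1},
    {"tx":30,"ty":0,"tz":0,"wx":0,"wy":0,"wz":0,"grip":-1},
    {"tx":30,"ty":0,"tz":0,"wx":0,"wy":0,"wz":0,"grip":-1},
    {"tx":20,"ty":0,"tz":0,"wx":0,"wy":0,"wz":0,"grip":-1},
    {"tx":0,"ty":-35,"tz":0,"wx":0,"wy":0,"wz":0,"grip":-1},
    {"tx":0,"ty":-35,"tz":0,"wx":0,"wy":0,"wz":0,"grip":-1},
    {"tx":0,"ty":-24,"tz":0,"wx":0,"wy":0,"wz":0,"grip":-1},
    {"tx":0,"ty":0,"tz":0,"wx":0,"wy":0,"wz":0,"grip":-1}
  ]
}}

```text
time: 7.92
position: [0.4284, 0.0167, 0.0154]
ee_rot: [[-0.995, -0.098, 0.004], [-0.098, 0.995, -0.002], [-0.004, -0.003, -1.0]]
contact_force: [0.0, 0.5, 0.1]
opening: -0.003
finger_force: 0.0
```

>>> {"name": "servo_tool", "arguments": {
  "moves": [
    {"tx":-10,"ty":0,"tz":0,"wx":0,"wy":0,"wz":0,"grip":-1},
    {"tx":-10,"ty":0,"tz":0,"wx":0,"wy":0,"wz":0,"grip":-1},
    {"tx":-7,"ty":0,"tz":0,"wx":0,"wy":0,"wz":0,"grip":-1},
    {"tx":-7,"ty":0,"tz":0,"wx":0,"wy":0,"wz":0,"grip":-1},
    {"tx":-7,"ty":0,"tz":0,"wx":0,"wy":0,"wz":0,"grip":-1},
    {"tx":-7,"ty":0,"tz":0,"wx":0,"wy":0,"wz":0,"grip":-1},
    {"tx":-7,"ty":0,"tz":0,"wx":0,"wy":0,"wz":0,"grip":-1},
    {"tx":-7,"ty":0,"tz":0,"wx":0,"wy":0,"wz":0,"grip":-1},
    {"tx":-6,"ty":0,"tz":0,"wx":0,"wy":0,"wz":0,"grip":-1},
    {"tx":0,"ty":0,"tz":0,"wx":0,"wy":0,"wz":0,"grip":-1}
  ]
}}

```text
time: 8.75
position: [0.4958, 0.0273, 0.0146]
ee_rot: [[-0.995, -0.102, 0.001], [-0.102, 0.995, -0.0], [-0.001, -0.0, -1.0]]
contact_force: [0.4, 0.5, 0.1]
opening: -0.001
finger_force: 0.0
```

>>> {"name": "servo_tool", "arguments": {
  "moves": [
    {"tx":-4,"ty":0,"tz":0,"wx":0,"wy":0,"wz":0,"grip":-1},
    {"tx":-3,"ty":0,"tz":0,"wx":0,"wy":0,"wz":0,"grip":-1},
    {"tx":0,"ty":0,"tz":0,"wx":0,"wy":0,"wz":0,"grip":-1}
  ]
}}

```text
time: 9.0
position: [0.5018, 0.0277, 0.0146]
ee_rot: [[-0.995, -0.102, 0.001], [-0.102, 0.995, -0.0], [-0.001, -0.0, -1.0]]
contact_force: [0.3, -0.7, -0.6]
opening: -0.003
finger_force: 0.0
```

>>> {"name": "servo_tool", "arguments": {
  "moves": [
    {"tx":-2,"ty":0,"tz":0,"wx":0,"wy":0,"wz":0,"grip":-1},
    {"tx":0,"ty":0,"tz":0,"wx":0,"wy":0,"wz":0,"grip":-1}
  ]
}}

```text
time: 9.17
position: [0.5035, 0.0279, 0.0146]
ee_rot: [[-0.995, -0.102, 0.0], [-0.102, 0.995, -0.0], [-0.0, -0.0, -1.0]]
contact_force: [-0.4, -0.3, -0.1]
opening: 0.003
finger_force: 0.0
```

>>> {"name": "servo_tool", "arguments": {
  "moves": [
    {"tx":-2,"ty":0,"tz":0,"wx":0,"wy":0,"wz":0,"grip":-1},
    {"tx":0,"ty":0,"tz":0,"wx":0,"wy":0,"wz":0,"grip":-1}
  ]
}}

```text
time: 9.33
position: [0.5041, 0.028, 0.0146]
ee_rot: [[-0.995, -0.102, -0.003], [-0.102, 0.995, -0.0], [0.003, -0.0, -1.0]]
contact_force: [-4.5, -0.4, 2.9]
opening: 0.002
finger_force: 2.4
```

>>> {"name": "servo_tool", "arguments": {
  "moves": [
    {"tx":30,"ty":0,"tz":0,"wx":0,"wy":0,"wz":0,"grip":-1},
    {"tx":30,"ty":0,"tz":0,"wx":0,"wy":0,"wz":0,"grip":-1},
    {"tx":0,"ty":0,"tz":-38,"wx":0,"wy":0,"wz":0,"grip":-1},
    {"tx":0,"ty":0,"tz":-38,"wx":0,"wy":0,"wz":0,"grip":-1},
    {"tx":0,"ty":0,"tz":-38,"wx":0,"wy":0,"wz":0,"grip":-1},
    {"tx":0,"ty":0,"tz":-38,"wx":0,"wy":0,"wz":0,"grip":-1},
    {"tx":0,"ty":0,"tz":-38,"wx":0,"wy":0,"wz":0,"grip":-1},
    {"tx":0,"ty":0,"tz":-38,"wx":0,"wy":0,"wz":0,"grip":-1},
    {"tx":0,"ty":0,"tz":-38,"wx":0,"wy":0,"wz":0,"grip":-1},
    {"tx":0,"ty":0,"tz":-38,"wx":0,"wy":0,"wz":0,"grip":-1}
  ]
}}

```text
time: 10.17
position: [0.4458, 0.0222, 0.321]
ee_rot: [[-0.995, -0.102, 0.003], [-0.102, 0.995, 0.0], [-0.003, -0.0, -1.0]]
contact_force: [0.9, 0.1, 0.5]
opening: 0.001
finger_force: 0.0
```

>>> {"name": "servo_tool", "arguments": {
  "moves": [
    {"tx":0,"ty":0,"tz":-38,"wx":0,"wy":0,"wz":0,"grip":-1},
    {"tx":-16,"ty":-32,"tz":0,"wx":0,"wy":0,"wz":0,"grip":-1},
    {"tx":-16,"ty":-32,"tz":0,"wx":0,"wy":0,"wz":0,"grip":-1},
    {"tx":-16,"ty":-32,"tz":0,"wx":0,"wy":0,"wz":0,"grip":-1},
    {"tx":-16,"ty":-32,"tz":0,"wx":0,"wy":0,"wz":0,"grip":-1},
    {"tx":-16,"ty":-32,"tz":0,"wx":0,"wy":0,"wz":0,"grip":-1},
    {"tx":-16,"ty":-32,"tz":0,"wx":0,"wy":0,"wz":0,"grip":-1},
    {"tx":-16,"ty":-32,"tz":0,"wx":0,"wy":0,"wz":0,"grip":-1},
    {"tx":-16,"ty":-32,"tz":0,"wx":0,"wy":0,"wz":0,"grip":-1},
    {"tx":-16,"ty":-29,"tz":0,"wx":0,"wy":0,"wz":0,"grip":-1}
  ]
}}

```text
time: 11.0
position: [0.6191, -0.2489, 0.3564]
ee_rot: [[-0.995, -0.101, 0.002], [-0.101, 0.995, -0.001], [-0.002, -0.001, -1.0]]
contact_force: [0.7, 0.4, 1.1]
opening: -0.001
finger_force: 0.0
```

Run:
```python
from h import *
c=capture("top");s=capture("side")
cr=lambda c,x,y,w,h,k:cv2.resize(cv2.cvtColor(np.array(c["pixels"]),cv2.COLOR_RGB2BGR)[y:y+h,x:x+w],None,fx=k,fy=k,interpolation=cv2.INTER_CUBIC)
a=cr(c,180,140,170,120,2);b=cr(s,220,110,115,150,4)
a=cr(c,185,130,170,150,2)
A=cv2.resize(a,(340,300)); o=np.zeros((600,800,3),np.uint8); o[:300,:340]=A; o[:600,340:800]=b
cv2.imwrite("pics/lev.png",o);g=get_state();p=g["position"];print(p)
print("tcp px",proj(c,p).round(1),proj(s,p).round(1),proj(s,np.array(p)+[0,0,.018]).round(1))
print(boxshift(c,"top"),boxshift(s,"side"))
```

```text
[ 0.62033797 -0.25160061  0.35025148]
tcp px [[329.7 174. ]] [[303.6 169.4]] [[303.7 164.1]]
((0.19484797058705539, 0.22644331295956732), 0.6504636979765362) ((0.23536781083112146, 0.021755580721691814), 0.9388926879882813)
```

View pics/lev.png

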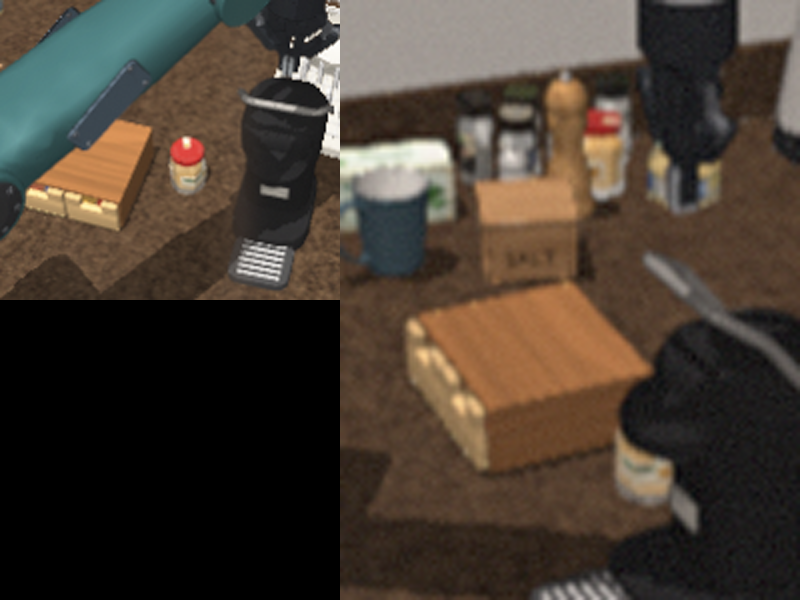

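Both drawer fronts now stand flush against the box, and the fingertip hangs above the lever bar: side crop tip (685,208), bar end (655,262). The tip is again about 18 mm above the reported TCP. I'll press along the arc.

>>> {"name": "servo_tool", "arguments": {
  "moves": [
    {"tx":-4,"ty":4,"tz":18,"wx":0,"wy":0,"wz":0,"grip":-1},
    {"tx":0,"ty":0,"tz":18,"wx":0,"wy":0,"wz":0,"grip":-1},
    {"tx":0,"ty":0,"tz":8,"wx":0,"wy":0,"wz":0,"grip":-1},
    {"tx":0,"ty":0,"tz":6,"wx":0,"wy":0,"wz":0,"grip":-1},
    {"tx":2,"ty":0,"tz":6,"wx":0,"wy":0,"wz":0,"grip":-1},
    {"tx":2,"ty":0,"tz":6,"wx":0,"wy":0,"wz":0,"grip":-1}
  ]
}}

```text
time: 11.6
position: [0.6175, -0.2425, 0.2954]
ee_rot: [[-0.995, -0.102, 0.002], [-0.102, 0.995, -0.001], [-0.002, -0.001, -1.0]]
contact_force: [-0.2, 0.3, -0.5]
opening: 0.002
finger_force: 0.0
```

>>> {"name": "servo_tool", "arguments": {
  "moves": [
    {"tx":3,"ty":0,"tz":6,"wx":0,"wy":0,"wz":0,"grip":-1},
    {"tx":3,"ty":0,"tz":6,"wx":0,"wy":0,"wz":0,"grip":-1},
    {"tx":0,"ty":0,"tz":0,"wx":0,"wy":0,"wz":0,"grip":-1}
  ]
}}

```text
time: 11.85
position: [0.61, -0.2436, 0.2826]
ee_rot: [[-0.995, -0.101, -0.002], [-0.101, 0.995, -0.0], [0.002, -0.0, -1.0]]
contact_force: [-0.7, -0.1, 0.3]
opening: 0.001
finger_force: 0.0
```

Run:
```python
from h import *
s=capture("side");c=capture("top")
cr=lambda c,x,y,w,h,k:cv2.resize(cv2.cvtColor(np.array(c["pixels"]),cv2.COLOR_RGB2BGR)[y:y+h,x:x+w],None,fx=k,fy=k,interpolation=cv2.INTER_CUBIC)
cv2.imwrite("pics/lev2.png",np.hstack([cr(c,290,130,80,120,5),cr(s,280,130,80,120,5)]))
p=get_state()["position"];print(p,get_state()["contact_force"],proj(s,p),proj(c,p))
```

```text
[ 0.61153309 -0.24339505  0.282975  ] [-0.46625053 -0.18363923 -0.78023746] [[299.5659067  187.80322369]] [[324.44803779 191.37203663]]
```

View pics/lev2.png

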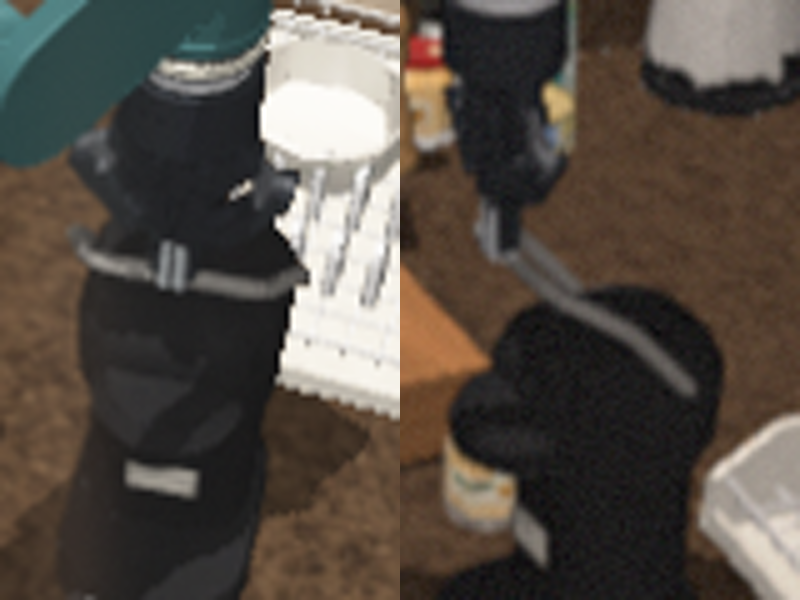

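The close view shows the fingertip at the middle of the bar (top crop (172,275)), already pressing it down a little but near the bar's front edge. I'll lift a bit, go 12 mm farther back, and press along the arc.

>>> {"name": "servo_tool", "arguments": {
  "moves": [
    {"tx":0,"ty":0,"tz":-12,"wx":0,"wy":0,"wz":0,"grip":-1},
    {"tx":-12,"ty":0,"tz":0,"wx":0,"wy":0,"wz":0,"grip":-1},
    {"tx":0,"ty":0,"tz":6,"wx":0,"wy":0,"wz":0,"grip":-1},
    {"tx":0,"ty":0,"tz":6,"wx":0,"wy":0,"wz":0,"grip":-1},
    {"tx":3,"ty":0,"tz":6,"wx":0,"wy":0,"wz":0,"grip":-1},
    {"tx":3,"ty":0,"tz":6,"wx":0,"wy":0,"wz":0,"grip":-1},
    {"tx":3,"ty":0,"tz":6,"wx":0,"wy":0,"wz":0,"grip":-1},
    {"tx":0,"ty":0,"tz":0,"wx":0,"wy":0,"wz":0,"grip":-1}
  ]
}}

```text
time: 12.62
position: [0.6133, -0.2429, 0.2623]
ee_rot: [[-0.995, -0.101, -0.003], [-0.101, 0.995, 0.002], [0.003, 0.002, -1.0]]
contact_force: [-0.8, -0.5, 0.5]
opening: 0.003
finger_force: 0.0
```

```bash
cat > bar.py <<'E'
from h import *
# grey-steel pixels of the bar in the machine area of the top view: bar row per column
c=capture("top");im=np.array(c["pixels"]).astype(int)
for x in (312,316,320,324,328,332,336,340,344):
    col=im[160:225,x].mean(1); sat=np.ptp(im[160:225,x],axis=1)
    m=(col>75)&(sat<30); ys=np.flatnonzero(m)+160
    print(x,ys.tolist())
g=get_state();print(g["time"],g["position"].round(4),g["contact_force"].round(1),g["finger_force"])
E
python3 bar.py
```

```text
312 [189, 190, 191, 192]
316 [190, 191, 192, 193, 222, 223, 224]
320 [191, 192, 193, 194, 224]
324 [185, 186, 187, 188, 189, 190, 191, 192, 193, 194, 195, 224]
328 [188, 192, 193, 194, 195, 224]
332 [193, 194, 195, 196]
336 [194, 195, 196, 197]
340 [194, 195, 196, 197]
344 [160, 161, 162, 163, 164, 165, 166, 167, 170, 171, 192, 193, 194, 195]
12.6667 [ 0.6137 -0.2428  0.263 ] [0.1 0.2 0.3] 0.0
```

>>> {"name": "servo_tool", "arguments": {
  "moves": [
    {"tx":2,"ty":0,"tz":5,"wx":0,"wy":0,"wz":0,"grip":-1},
    {"tx":2,"ty":0,"tz":5,"wx":0,"wy":0,"wz":0,"grip":-1},
    {"tx":1,"ty":0,"tz":4,"wx":0,"wy":0,"wz":0,"grip":-1},
    {"tx":1,"ty":0,"tz":4,"wx":0,"wy":0,"wz":0,"grip":-1},
    {"tx":0,"ty":0,"tz":0,"wx":0,"wy":0,"wz":0,"grip":-1}
  ]
}}

```text
time: 13.08
position: [0.6081, -0.2435, 0.2452]
ee_rot: [[-0.995, -0.102, -0.002], [-0.102, 0.995, 0.001], [0.002, 0.001, -1.0]]
contact_force: [-1.0, -0.3, -1.2]
opening: 0.003
finger_force: 0.0
```

>>> {"name": "servo_tool", "arguments": {
  "moves": [
    {"tx":0,"ty":0,"tz":2,"wx":0,"wy":0,"wz":0,"grip":-1},
    {"tx":0,"ty":0,"tz":0,"wx":0,"wy":0,"wz":0,"grip":-1},
    {"tx":0,"ty":0,"tz":0,"wx":0,"wy":0,"wz":0,"grip":-1}
  ]
}}

```text
time: 13.33
position: [0.6087, -0.2436, 0.2445]
ee_rot: [[-0.995, -0.102, 0.0], [-0.102, 0.995, 0.0], [-0.0, 0.0, -1.0]]
contact_force: [0.5, -0.2, -0.4]
opening: -0.003
finger_force: 0.0
```

```bash
python3 bar.py
python3 - <<'E'
from h import *
c=pickle.load(open("c0.pkl","rb"))["top"]
print([proj(c,[.72-.123*np.cos(a+.204),-.247,.225+.123*np.sin(a+.204)]).round(1).tolist() for a in(0,.1,.2,.3,.5)])
E
```

```text
312 [195, 196, 197, 198]
316 [196, 197, 198, 199, 222, 223, 224]
320 [195, 196, 197, 198, 199, 200, 224]
324 [189, 190, 191, 192, 193, 194, 195, 196, 197, 198, 199, 200, 224]
328 [160, 198, 199, 200, 201, 224]
332 [199, 200, 201, 202]
336 [199, 200, 201, 202, 203]
340 [165, 166, 167, 179, 180, 199, 200, 201, 202]
344 [160, 161, 162, 163, 164, 165, 166, 167, 168, 169, 170, 171, 172, 173, 175, 176, 177, 195, 196, 197, 198, 199]
13.3833 [ 0.6087 -0.2436  0.2446] [ 0.1 -0.4  0.6] 0.0
[[[323.6, 202.1]], [[324.2, 198.7]], [[324.9, 195.1]], [[325.8, 191.2]], [[327.8, 183.1]]]
```

>>> {"name": "servo_tool", "arguments": {
  "moves": [
    {"tx":1,"ty":0,"tz":3,"wx":0,"wy":0,"wz":0,"grip":-1},
    {"tx":0,"ty":0,"tz":0,"wx":0,"wy":0,"wz":0,"grip":-1},
    {"tx":0,"ty":0,"tz":0,"wx":0,"wy":0,"wz":0,"grip":-1}
  ]
}}

```text
time: 13.63
position: [0.6075, -0.2437, 0.2414]
ee_rot: [[-0.995, -0.102, -0.0], [-0.102, 0.995, 0.0], [0.0, 0.0, -1.0]]
contact_force: [0.2, -0.3, 0.7]
opening: 0.002
finger_force: 0.0
```

>>> {"name": "servo_tool", "arguments": {
  "moves": [
    {"tx":1,"ty":0,"tz":3,"wx":0,"wy":0,"wz":0,"grip":-1},
    {"tx":0,"ty":0,"tz":0,"wx":0,"wy":0,"wz":0,"grip":-1},
    {"tx":0,"ty":0,"tz":0,"wx":0,"wy":0,"wz":0,"grip":-1}
  ]
}}

```text
time: 13.88
position: [0.6064, -0.2438, 0.2382]
ee_rot: [[-0.995, -0.102, -0.001], [-0.102, 0.995, 0.0], [0.0, 0.0, -1.0]]
contact_force: [0.7, 0.0, -0.6]
opening: -0.002
finger_force: 0.0
```

```bash
python3 bar.py
```

```text
312 [197, 198, 199, 200]
316 [198, 199, 200, 201, 222, 223, 224]
320 [160, 193, 194, 195, 196, 197, 198, 199, 200, 201, 202, 224]
324 [160, 161, 162, 191, 192, 193, 194, 195, 196, 197, 198, 199, 200, 201, 202, 224]
328 [160, 161, 162, 200, 201, 202, 203, 224]
332 [160, 161, 201, 202, 203, 204]
336 [201, 202, 203, 204]
340 [164, 165, 166, 167, 168, 169, 170, 200, 201, 202, 203, 204]
344 [160, 161, 162, 163, 164, 165, 166, 167, 168, 169, 170, 171, 172, 173, 178, 179, 180, 197, 198, 199, 200, 201]
13.9333 [ 0.6065 -0.2438  0.2384] [0.7 0.4 0.6] 0.0
```

Still moving freely, so I'll keep going until the force shows the stop.

>>> {"name": "servo_tool", "arguments": {
  "moves": [
    {"tx":0,"ty":0,"tz":2,"wx":0,"wy":0,"wz":0,"grip":-1},
    {"tx":0,"ty":0,"tz":0,"wx":0,"wy":0,"wz":0,"grip":-1},
    {"tx":0,"ty":0,"tz":0,"wx":0,"wy":0,"wz":0,"grip":-1}
  ]
}}

```text
time: 14.18
position: [0.6066, -0.2438, 0.2364]
ee_rot: [[-0.995, -0.102, -0.0], [-0.102, 0.995, 0.0], [0.0, 0.0, -1.0]]
contact_force: [0.7, 0.5, -1.0]
opening: -0.003
finger_force: 0.0
```

>>> {"name": "servo_tool", "arguments": {
  "moves": [
    {"tx":0,"ty":0,"tz":2,"wx":0,"wy":0,"wz":0,"grip":-1},
    {"tx":0,"ty":0,"tz":0,"wx":0,"wy":0,"wz":0,"grip":-1},
    {"tx":0,"ty":0,"tz":0,"wx":0,"wy":0,"wz":0,"grip":-1}
  ]
}}

```text
time: 14.43
position: [0.6066, -0.2438, 0.2344]
ee_rot: [[-0.995, -0.102, -0.0], [-0.102, 0.995, 0.0], [0.0, 0.0, -1.0]]
contact_force: [-0.3, -0.7, -0.3]
opening: -0.002
finger_force: 0.0
```

```bash
python3 bar.py|sed -n '2p;6,7p;10p'
```

```text
316 [198, 199, 200, 201, 202, 222, 223, 224]
332 [160, 161, 162, 202, 203, 204]
336 [160, 202, 203, 204, 205]
14.4833 [ 0.6065 -0.2438  0.2344] [-0.3  0.   0.5] 0.0
```

>>> {"name": "servo_tool", "arguments": {
  "moves": [
    {"tx":0,"ty":0,"tz":2,"wx":0,"wy":0,"wz":0,"grip":-1},
    {"tx":0,"ty":0,"tz":0,"wx":0,"wy":0,"wz":0,"grip":-1},
    {"tx":0,"ty":0,"tz":0,"wx":0,"wy":0,"wz":0,"grip":-1}
  ]
}}

```text
time: 14.73
position: [0.6065, -0.2438, 0.2324]
ee_rot: [[-0.995, -0.102, -0.0], [-0.102, 0.995, 0.0], [0.0, 0.0, -1.0]]
contact_force: [-0.3, -0.3, 1.1]
opening: -0.002
finger_force: 0.0
```

>>> {"name": "servo_tool", "arguments": {
  "moves": [
    {"tx":0,"ty":0,"tz":2,"wx":0,"wy":0,"wz":0,"grip":-1},
    {"tx":0,"ty":0,"tz":0,"wx":0,"wy":0,"wz":0,"grip":-1},
    {"tx":0,"ty":0,"tz":0,"wx":0,"wy":0,"wz":0,"grip":-1}
  ]
}}

```text
time: 14.98
position: [0.6065, -0.2438, 0.2304]
ee_rot: [[-0.995, -0.102, -0.0], [-0.102, 0.995, 0.0], [0.0, 0.0, -1.0]]
contact_force: [-0.6, -0.5, 0.7]
opening: -0.004
finger_force: 0.0
```

```bash
python3 bar.py|sed -n '1,3p;6,8p;10p'
```

```text
312 [199, 200, 201, 202]
316 [199, 200, 201, 202, 203, 222, 223, 224]
320 [160, 161, 162, 194, 195, 196, 197, 198, 199, 200, 201, 202, 203, 224]
332 [160, 161, 162, 163, 203, 204, 205]
336 [160, 161, 203, 204, 205, 206]
340 [164, 165, 166, 167, 168, 169, 170, 171, 202, 203, 204, 205]
15.0333 [ 0.6065 -0.2438  0.2304] [ 0.1  0.3 -0.5] 0.0
```

>>> {"name": "servo_tool", "arguments": {
  "moves": [
    {"tx":0,"ty":0,"tz":2,"wx":0,"wy":0,"wz":0,"grip":-1},
    {"tx":0,"ty":0,"tz":0,"wx":0,"wy":0,"wz":0,"grip":-1},
    {"tx":0,"ty":0,"tz":0,"wx":0,"wy":0,"wz":0,"grip":-1}
  ]
}}

```text
time: 15.28
position: [0.6065, -0.2438, 0.2284]
ee_rot: [[-0.995, -0.102, -0.0], [-0.102, 0.995, 0.0], [0.0, 0.0, -1.0]]
contact_force: [1.2, -0.1, -0.2]
opening: 0.004
finger_force: 0.0
```

>>> {"name": "servo_tool", "arguments": {
  "moves": [
    {"tx":0,"ty":0,"tz":2,"wx":0,"wy":0,"wz":0,"grip":-1},
    {"tx":0,"ty":0,"tz":0,"wx":0,"wy":0,"wz":0,"grip":-1},
    {"tx":0,"ty":0,"tz":0,"wx":0,"wy":0,"wz":0,"grip":-1}
  ]
}}

```text
time: 15.53
position: [0.6065, -0.2438, 0.2264]
ee_rot: [[-0.995, -0.102, -0.0], [-0.102, 0.995, 0.0], [0.0, 0.0, -1.0]]
contact_force: [0.7, 0.8, 0.1]
opening: 0.0
finger_force: 0.0
```

```bash
python3 bar.py|sed -n '1,3p;6,8p;10p'
```

```text
312 [200, 201, 202, 203]
316 [200, 201, 202, 203, 204, 222, 223, 224]
320 [160, 161, 162, 163, 164, 194, 195, 196, 197, 198, 199, 200, 201, 202, 203, 204, 224]
332 [160, 161, 162, 163, 164, 165, 204, 205, 206, 207]
336 [160, 161, 162, 204, 205, 206, 207]
340 [164, 165, 166, 167, 168, 169, 170, 171, 202, 203, 204, 205, 206]
15.5833 [ 0.6065 -0.2438  0.2264] [-0.5 -0.8 -0.2] 0.001160144674940966
```

>>> {"name": "servo_tool", "arguments": {
  "moves": [
    {"tx":0,"ty":0,"tz":2,"wx":0,"wy":0,"wz":0,"grip":-1},
    {"tx":0,"ty":0,"tz":0,"wx":0,"wy":0,"wz":0,"grip":-1},
    {"tx":0,"ty":0,"tz":0,"wx":0,"wy":0,"wz":0,"grip":-1}
  ]
}}

```text
time: 15.83
position: [0.6065, -0.2438, 0.2244]
ee_rot: [[-0.995, -0.102, -0.0], [-0.102, 0.995, 0.0], [0.0, 0.0, -1.0]]
contact_force: [0.5, -0.9, 0.4]
opening: 0.002
finger_force: 0.0
```

>>> {"name": "servo_tool", "arguments": {
  "moves": [
    {"tx":0,"ty":0,"tz":2,"wx":0,"wy":0,"wz":0,"grip":-1},
    {"tx":0,"ty":0,"tz":0,"wx":0,"wy":0,"wz":0,"grip":-1},
    {"tx":0,"ty":0,"tz":0,"wx":0,"wy":0,"wz":0,"grip":-1}
  ]
}}

```text
time: 16.08
position: [0.6066, -0.2438, 0.2224]
ee_rot: [[-0.995, -0.102, -0.0], [-0.102, 0.995, 0.0], [0.0, 0.0, -1.0]]
contact_force: [-0.3, -1.0, 0.6]
opening: -0.001
finger_force: 0.1
```

```bash
python3 bar.py|sed -n '1,3p;6,8p;10p'
python3 - <<'E'
from h import *
# stand / jar / machine-label movement since start, top and side
c0=pickle.load(open("c0.pkl","rb"))
g=lambda c:cv2.cvtColor(np.array(c["pixels"]),cv2.COLOR_RGB2GRAY)
for n,rs in(("top",{"stand":(298,244,34,32),"jar":(268,196,22,34)}),("side",{"stand":(266,248,36,30),"label":(300,228,14,18)})):
    c=g(capture(n))
    for k,(x,y,w,h) in rs.items():
        r=cv2.matchTemplate(c[y-6:y+h+6,x-6:x+w+6],g(c0[n])[y:y+h,x:x+w],cv2.TM_CCOEFF_NORMED);_,v,_,l=cv2.minMaxLoc(r);print(n,k,l[0]-6,l[1]-6,round(v,2))
E
```

```text
312 [200, 201, 202, 203, 204]
316 [201, 202, 203, 204, 222, 223, 224]
320 [160, 161, 162, 163, 164, 165, 195, 196, 197, 198, 199, 200, 201, 202, 203, 204, 205, 224]
332 [161, 162, 163, 164, 165, 166, 204, 205, 206, 207]
336 [160, 161, 162, 163, 205, 206, 207, 208]
340 [164, 165, 166, 167, 168, 169, 170, 171, 203, 204, 205, 206, 207]
16.1333 [ 0.6065 -0.2438  0.2224] [ 1.  -0.3  0.3] 0.04136842908337712
top stand 0 0 0.96
top jar 0 0 1.0
side stand 0 0 0.94
side label 0 0 0.99
```

>>> {"name": "servo_tool", "arguments": {
  "moves": [
    {"tx":0,"ty":0,"tz":2,"wx":0,"wy":0,"wz":0,"grip":-1},
    {"tx":0,"ty":0,"tz":0,"wx":0,"wy":0,"wz":0,"grip":-1},
    {"tx":0,"ty":0,"tz":0,"wx":0,"wy":0,"wz":0,"grip":-1}
  ]
}}

```text
time: 16.48
position: [0.6066, -0.2439, 0.2204]
ee_rot: [[-0.995, -0.102, -0.0], [-0.102, 0.995, 0.0], [0.0, 0.0, -1.0]]
contact_force: [1.2, 0.1, 0.3]
opening: -0.001
finger_force: 0.1
```

```bash
python3 bar.py|sed -n '1,3p;6,8p;10p'
python3 - <<'E'
from h import *
c=pickle.load(open("c0.pkl","rb"))["top"]
for z in(.24,.25,.26):print(z,onz(c,(316,203),z),onz(c,(336,206.5),z))
s=capture("side");im=np.array(s["pixels"]).astype(int)
# steel pixels in the side view over the dark machine
for x in range(288,342,4):
    a=im[165:225,x];m=(a.mean(1)>70)&(np.ptp(a,axis=1)<25);print(x,(np.flatnonzero(m)+165).tolist())
E
```

```text
312 [201, 202, 203, 204]
316 [162, 201, 202, 203, 204, 205, 222, 223, 224]
320 [160, 161, 162, 163, 164, 165, 195, 196, 197, 198, 199, 200, 201, 202, 203, 204, 205, 206, 224]
332 [161, 162, 163, 164, 165, 166, 205, 206, 207, 208]
336 [160, 161, 162, 163, 164, 205, 206, 207, 208]
340 [164, 165, 166, 167, 168, 169, 170, 171, 203, 204, 205, 206, 207]
16.5333 [ 0.6066 -0.2438  0.2205] [ 0.7  0.1 -0.6] 0.09929456049576402
0.24 [ 0.5959 -0.2255  0.24  ] [ 0.6055 -0.2838  0.24  ]
0.25 [ 0.588  -0.2279  0.25  ] [ 0.5975 -0.2857  0.25  ]
0.26 [ 0.5801 -0.2303  0.26  ] [ 0.5895 -0.2875  0.26  ]
288 [189, 190, 191, 192, 193, 194]
292 [188, 189, 190, 191, 194, 195, 196, 197, 198]
296 [189, 190, 191, 192, 193, 194, 195, 196, 197, 198, 199, 200, 201, 202]
300 [198, 202, 203, 204, 205, 206, 224]
304 [204, 205, 206, 207]
308 [178, 179, 180, 181, 182, 187, 188, 189, 205, 206, 207, 208]
312 [186, 187, 188, 189, 205, 206, 207]
316 [187, 205, 206, 207]
320 [205, 206, 207]
324 [205, 206, 207]
328 [205, 206, 207, 208]
332 [206, 207, 208]
336 [206, 207, 208]
340 []
```

```bash
cat > ln.py <<'E'
from h import *
def barline(t1,t2,s1,s2,y=-.247):
    d=pickle.load(open("c0.pkl","rb")); N=[];b=[]
    for c,p,q in((d["top"],t1,t2),(d["side"],s1,s2)):
        o,u=ray(c,p);_,v=ray(c,q);n=np.cross(u,v);n/=np.linalg.norm(n);N.append(n);b.append(n@o)
    return [np.linalg.solve(np.array(N+[[0,1,0]]),b+[yy]).round(4) for yy in(y+.04,y,y-.04)]
E
python3 - <<'E'
from ln import *
print("now",barline((316,203),(336,206.5),(292,196),(300,204)))
d=pickle.load(open("c0.pkl","rb"))
u=np.array([.995,.1,0]);v=np.array([-.1,.995,0]);z=np.array([0,0,1])
for H in(np.array([.72,-.235,.225]),np.array([.715,-.235,.225])):
  for th in(0,.06,.12):
    f=lambda s,r:H+u*-.123*np.cos(th+.204)*r+z*.123*np.sin(th+.204)*r+v*s
    print(th,"top",proj(d["top"],[f(.04,1),f(-.04,1)]).round(1).tolist(),"side",proj(d["side"],[f(.04,1),f(-.04,1),f(-.066,.8),f(-.066,0)]).round(1).tolist())
E
```

```text
now [array([ 0.6519, -0.207 ,  0.1687]), array([ 0.6334, -0.247 ,  0.199 ]), array([ 0.6149, -0.287 ,  0.2293])]
0 top [[310.3, 199.0], [337.1, 205.0]] side [[291.0, 192.3], [302.1, 204.1], [312.9, 207.8], [339.9, 206.4]]
0.06 top [[310.5, 196.9], [337.5, 203.0]] side [[291.5, 190.2], [302.6, 202.0], [313.3, 206.1], [339.9, 206.4]]
0.12 top [[310.8, 194.8], [337.8, 200.8]] side [[292.1, 188.1], [303.3, 199.9], [313.9, 204.4], [339.9, 206.4]]
0 top [[309.7, 200.2], [336.6, 206.2]] side [[289.5, 192.5], [300.6, 204.4], [311.4, 208.1], [338.4, 206.7]]
0.06 top [[309.9, 198.2], [336.9, 204.2]] side [[290.0, 190.5], [301.1, 202.3], [311.8, 206.4], [338.4, 206.7]]
0.12 top [[310.2, 196.0], [337.3, 202.1]] side [[290.6, 188.4], [301.8, 200.2], [312.4, 204.7], [338.4, 206.7]]
```

>>> {"name": "servo_tool", "arguments": {
  "moves": [
    {"tx":0,"ty":0,"tz":2,"wx":0,"wy":0,"wz":0,"grip":-1},
    {"tx":0,"ty":0,"tz":0,"wx":0,"wy":0,"wz":0,"grip":-1},
    {"tx":0,"ty":0,"tz":0,"wx":0,"wy":0,"wz":0,"grip":-1}
  ]
}}

```text
time: 16.83
position: [0.6069, -0.2438, 0.2186]
ee_rot: [[-0.995, -0.102, 0.001], [-0.102, 0.995, 0.0], [-0.001, -0.0, -1.0]]
contact_force: [1.2, -0.0, 0.5]
opening: -0.001
finger_force: 0.7
```

>>> {"name": "servo_tool", "arguments": {
  "moves": [
    {"tx":0,"ty":0,"tz":2,"wx":0,"wy":0,"wz":0,"grip":-1},
    {"tx":0,"ty":0,"tz":0,"wx":0,"wy":0,"wz":0,"grip":-1},
    {"tx":0,"ty":0,"tz":0,"wx":0,"wy":0,"wz":0,"grip":-1}
  ]
}}

```text
time: 17.08
position: [0.6069, -0.2438, 0.2166]
ee_rot: [[-0.995, -0.102, 0.001], [-0.102, 0.995, 0.0], [-0.001, -0.0, -1.0]]
contact_force: [2.4, -0.2, -0.1]
opening: 0.0
finger_force: 1.1
```

```bash
cat >> bar.py <<'E'
s=capture("side");im=np.array(s["pixels"]).astype(int)
for x in (300,304,308,312,316,324,332):
    a=im[165:225,x];m=(a.mean(1)>70)&(np.ptp(a,axis=1)<25);print("s",x,(np.flatnonzero(m)+165).tolist())
E
python3 bar.py
```

```text
312 [201, 202, 203, 204]
316 [163, 201, 202, 203, 204, 205, 222, 223, 224]
320 [161, 162, 163, 164, 165, 166, 196, 197, 198, 199, 200, 201, 202, 203, 204, 205, 206, 224]
324 [162, 163, 164, 165, 166, 167, 168, 196, 197, 198, 199, 200, 201, 202, 203, 204, 205, 206, 224]
328 [162, 163, 164, 165, 166, 167, 168, 204, 205, 206, 207, 224]
332 [162, 163, 164, 165, 166, 167, 205, 206, 207, 208]
336 [161, 162, 163, 164, 165, 205, 206, 207, 208]
340 [164, 165, 166, 167, 168, 169, 170, 171, 203, 204, 205, 206, 207]
344 [160, 161, 162, 163, 164, 165, 166, 167, 168, 169, 170, 171, 172, 173, 183, 184, 185, 198, 199, 200, 201, 202, 203]
17.1333 [ 0.6069 -0.2438  0.2166] [ 3.2 -0.2 -0.2] 1.1431800574064255
s 300 [202, 203, 204, 205, 206, 224]
s 304 [204, 205, 206, 207]
s 308 [180, 181, 182, 183, 188, 205, 206, 207, 208]
s 312 [186, 187, 188, 189, 205, 206, 207]
s 316 [187, 205, 206, 207]
s 324 [205, 206, 207]
s 332 [206, 207, 208]
```

The force is now in +x and the bar has stopped moving, so the finger has slipped behind the bar. I'll back off, lift, move forward and press squarely on top.

>>> {"name": "servo_tool", "arguments": {
  "moves": [
    {"tx":-5,"ty":0,"tz":0,"wx":0,"wy":0,"wz":0,"grip":-1},
    {"tx":0,"ty":0,"tz":-25,"wx":0,"wy":0,"wz":0,"grip":-1},
    {"tx":0,"ty":0,"tz":-25,"wx":0,"wy":0,"wz":0,"grip":-1},
    {"tx":18,"ty":0,"tz":0,"wx":0,"wy":0,"wz":0,"grip":-1},
    {"tx":0,"ty":0,"tz":15,"wx":0,"wy":0,"wz":0,"grip":-1},
    {"tx":0,"ty":0,"tz":10,"wx":0,"wy":0,"wz":0,"grip":-1},
    {"tx":0,"ty":0,"tz":0,"wx":0,"wy":0,"wz":0,"grip":-1}
  ]
}}

```text
time: 17.77
position: [0.5923, -0.2445, 0.2377]
ee_rot: [[-0.995, -0.102, -0.006], [-0.102, 0.995, 0.003], [0.006, 0.004, -1.0]]
contact_force: [0.0, -0.2, -1.1]
opening: -0.002
finger_force: 0.0
```

>>> {"name": "servo_tool", "arguments": {
  "moves": [
    {"tx":0,"ty":0,"tz":3,"wx":0,"wy":0,"wz":0,"grip":-1},
    {"tx":0,"ty":0,"tz":0,"wx":0,"wy":0,"wz":0,"grip":-1},
    {"tx":0,"ty":0,"tz":0,"wx":0,"wy":0,"wz":0,"grip":-1}
  ]
}}

```text
time: 18.02
position: [0.5937, -0.2451, 0.2381]
ee_rot: [[-0.995, -0.102, -0.001], [-0.102, 0.995, 0.001], [0.001, 0.001, -1.0]]
contact_force: [0.3, -0.2, 0.7]
opening: 0.001
finger_force: 0.0
```

>>> {"name": "servo_tool", "arguments": {
  "moves": [
    {"tx":0,"ty":0,"tz":2,"wx":0,"wy":0,"wz":0,"grip":-1},
    {"tx":0,"ty":0,"tz":0,"wx":0,"wy":0,"wz":0,"grip":-1},
    {"tx":0,"ty":0,"tz":0,"wx":0,"wy":0,"wz":0,"grip":-1}
  ]
}}

```text
time: 18.27
position: [0.5938, -0.2452, 0.2367]
ee_rot: [[-0.995, -0.102, 0.0], [-0.102, 0.995, -0.0], [-0.0, -0.0, -1.0]]
contact_force: [-0.1, 0.1, -0.2]
opening: -0.001
finger_force: 0.0
```

```bash
python3 bar.py
```

```text
312 [201, 202, 203, 204]
316 [160, 161, 162, 201, 202, 203, 204, 205, 222, 223, 224]
320 [160, 161, 162, 163, 164, 165, 194, 195, 196, 197, 198, 199, 200, 201, 202, 203, 204, 205, 206, 224]
324 [160, 161, 162, 163, 164, 165, 166, 195, 196, 197, 198, 199, 200, 201, 203, 204, 205, 206, 224]
328 [160, 161, 162, 163, 164, 165, 166, 204, 205, 206, 207, 224]
332 [160, 161, 162, 163, 164, 165, 205, 206, 207]
336 [160, 161, 162, 205, 206, 207, 208]
340 [160, 161, 162, 163, 164, 165, 166, 167, 168, 169, 170, 171, 204, 205, 206, 207]
344 [160, 161, 162, 163, 164, 165, 166, 167, 168, 169, 170, 171, 172, 173, 181, 182, 183, 184, 198, 199, 200, 201, 202, 203]
18.3167 [ 0.5938 -0.2452  0.2368] [0.6 0.2 0.1] 0.0
s 300 [186, 187, 188, 203, 204, 205, 206, 224]
s 304 [174, 175, 176, 177, 178, 185, 186, 187, 188, 204, 205, 206, 207]
s 308 [186, 187, 188, 189, 205, 206, 207]
s 312 [186, 187, 188, 205, 206, 207]
s 316 [187, 188, 205, 206, 207]
s 324 [205, 206, 207]
s 332 [206, 207, 208]
```

>>> {"name": "servo_tool", "arguments": {
  "moves": [
    {"tx":0,"ty":0,"tz":2,"wx":0,"wy":0,"wz":0,"grip":-1},
    {"tx":0,"ty":0,"tz":0,"wx":0,"wy":0,"wz":0,"grip":-1},
    {"tx":0,"ty":0,"tz":0,"wx":0,"wy":0,"wz":0,"grip":-1}
  ]
}}

```text
time: 18.62
position: [0.5936, -0.2451, 0.2344]
ee_rot: [[-0.995, -0.102, -0.0], [-0.102, 0.995, 0.0], [0.0, 0.0, -1.0]]
contact_force: [-0.0, -0.1, -0.2]
opening: -0.002
finger_force: 0.0
```

>>> {"name": "servo_tool", "arguments": {
  "moves": [
    {"tx":0,"ty":0,"tz":2,"wx":0,"wy":0,"wz":0,"grip":-1},
    {"tx":0,"ty":0,"tz":0,"wx":0,"wy":0,"wz":0,"grip":-1},
    {"tx":0,"ty":0,"tz":0,"wx":0,"wy":0,"wz":0,"grip":-1}
  ]
}}

```text
time: 18.87
position: [0.5936, -0.2452, 0.2323]
ee_rot: [[-0.995, -0.102, -0.0], [-0.102, 0.995, 0.0], [0.0, 0.0, -1.0]]
contact_force: [0.6, -0.5, -0.1]
opening: 0.003
finger_force: 0.0
```

>>> {"name": "servo_tool", "arguments": {
  "moves": [
    {"tx":0,"ty":0,"tz":2,"wx":0,"wy":0,"wz":0,"grip":-1},
    {"tx":0,"ty":0,"tz":0,"wx":0,"wy":0,"wz":0,"grip":-1},
    {"tx":0,"ty":0,"tz":0,"wx":0,"wy":0,"wz":0,"grip":-1}
  ]
}}

```text
time: 19.12
position: [0.5936, -0.2451, 0.2304]
ee_rot: [[-0.995, -0.102, -0.0], [-0.102, 0.995, 0.0], [0.0, 0.0, -1.0]]
contact_force: [0.8, -0.3, 0.7]
opening: -0.002
finger_force: 0.0
```

```bash
python3 bar.py|grep -v '^344\|^32'
```

```text
312 [201, 202, 203, 204]
316 [161, 162, 163, 164, 201, 202, 203, 204, 205, 222, 223, 224]
332 [162, 163, 164, 165, 166, 167, 205, 206, 207]
336 [160, 161, 162, 163, 205, 206, 207, 208]
340 [160, 161, 162, 163, 164, 165, 166, 167, 168, 169, 170, 171, 185, 204, 205, 206, 207]
19.1667 [ 0.5936 -0.2452  0.2305] [ 0.1 -0.1  0.4] 0.0
s 300 [188, 203, 204, 205, 206, 224]
s 304 [176, 177, 178, 179, 180, 185, 186, 187, 188, 205, 206, 207]
s 308 [186, 187, 188, 189, 205, 206, 207]
s 312 [186, 187, 188, 205, 206, 207]
s 316 [187, 188, 205, 206, 207]
s 324 [205, 206, 207]
s 332 [206, 207, 208]
```

>>> {"name": "servo_tool", "arguments": {
  "moves": [
    {"tx":0,"ty":0,"tz":2,"wx":0,"wy":0,"wz":0,"grip":-1},
    {"tx":0,"ty":0,"tz":0,"wx":0,"wy":0,"wz":0,"grip":-1},
    {"tx":0,"ty":0,"tz":0,"wx":0,"wy":0,"wz":0,"grip":-1}
  ]
}}

```text
time: 19.47
position: [0.5936, -0.2451, 0.2284]
ee_rot: [[-0.995, -0.102, -0.0], [-0.102, 0.995, 0.0], [0.0, 0.0, -1.0]]
contact_force: [0.3, 0.3, -0.1]
opening: -0.0
finger_force: 0.0
```

>>> {"name": "servo_tool", "arguments": {
  "moves": [
    {"tx":0,"ty":0,"tz":2,"wx":0,"wy":0,"wz":0,"grip":-1},
    {"tx":0,"ty":0,"tz":0,"wx":0,"wy":0,"wz":0,"grip":-1},
    {"tx":0,"ty":0,"tz":0,"wx":0,"wy":0,"wz":0,"grip":-1}
  ]
}}

```text
time: 19.72
position: [0.5938, -0.2452, 0.2268]
ee_rot: [[-0.995, -0.102, 0.001], [-0.102, 0.995, -0.0], [-0.001, -0.0, -1.0]]
contact_force: [0.3, -0.6, 1.0]
opening: -0.003
finger_force: 0.7
```

```bash
python3 bar.py|grep -v '^344\|^32'
```

```text
312 [201, 202, 203, 204]
316 [162, 163, 164, 165, 201, 202, 203, 204, 205, 222, 223, 224]
332 [162, 163, 164, 165, 166, 167, 205, 206, 207]
336 [161, 162, 163, 164, 205, 206, 207, 208]
340 [160, 161, 162, 163, 164, 165, 166, 167, 168, 169, 170, 171, 184, 185, 186, 204, 205, 206, 207]
19.7667 [ 0.5938 -0.2452  0.2268] [ 0.7  0.4 -0.3] 0.5214215163141489
s 300 [203, 204, 205, 206, 224]
s 304 [177, 178, 179, 180, 181, 186, 187, 188, 205, 206, 207]
s 308 [186, 187, 188, 189, 205, 206, 207, 208]
s 312 [187, 188, 205, 206, 207]
s 316 [187, 188, 205, 206, 207]
s 324 [205, 206, 207]
s 332 [206, 207, 208]
```

Contact (finger_force 0.7). Another 2–3 mm to press onto the stop.

>>> {"name": "servo_tool", "arguments": {
  "moves": [
    {"tx":0,"ty":0,"tz":2,"wx":0,"wy":0,"wz":0,"grip":-1},
    {"tx":0,"ty":0,"tz":0,"wx":0,"wy":0,"wz":0,"grip":-1},
    {"tx":0,"ty":0,"tz":0,"wx":0,"wy":0,"wz":0,"grip":-1}
  ]
}}

```text
time: 20.07
position: [0.5939, -0.2453, 0.2267]
ee_rot: [[-0.995, -0.102, 0.002], [-0.102, 0.995, -0.001], [-0.002, -0.001, -1.0]]
contact_force: [-0.8, 0.9, 5.7]
opening: 0.003
finger_force: 2.9
```

>>> {"name": "servo_tool", "arguments": {
  "moves": [
    {"tx":0,"ty":0,"tz":2,"wx":0,"wy":0,"wz":0,"grip":-1},
    {"tx":0,"ty":0,"tz":0,"wx":0,"wy":0,"wz":0,"grip":-1},
    {"tx":0,"ty":0,"tz":0,"wx":0,"wy":0,"wz":0,"grip":-1}
  ]
}}

```text
time: 20.32
position: [0.5939, -0.2453, 0.2265]
ee_rot: [[-0.995, -0.102, 0.004], [-0.102, 0.995, -0.002], [-0.004, -0.003, -1.0]]
contact_force: [-2.4, 0.9, 9.8]
opening: 0.003
finger_force: 5.0
```

```bash
python3 bar.py|grep -v '^344\|^32'
```

```text
312 [201, 202, 203, 204]
316 [162, 163, 164, 165, 201, 202, 203, 204, 205, 222, 223, 224]
332 [162, 163, 164, 165, 166, 167, 168, 205, 206, 207]
336 [160, 161, 162, 163, 164, 205, 206, 207, 208]
340 [160, 161, 162, 163, 164, 165, 166, 167, 168, 169, 170, 171, 186, 204, 205, 206, 207]
20.3667 [ 0.5939 -0.2454  0.2265] [-2.9  1.2 10.8] 5.022585242986679
s 300 [203, 204, 205, 206, 224]
s 304 [177, 178, 179, 180, 181, 186, 187, 188, 204, 205, 206, 207]
s 308 [186, 187, 188, 189, 205, 206, 207, 208]
s 312 [186, 187, 188, 205, 206, 207]
s 316 [187, 188, 205, 206, 207]
s 324 [205, 206, 207]
s 332 [206, 207, 208]
```

10 N straight down with no movement means the lever is at its stop. I'll lift clear and check everything.

>>> {"name": "servo_tool", "arguments": {
  "moves": [
    {"tx":0,"ty":0,"tz":-20,"wx":0,"wy":0,"wz":0,"grip":-1},
    {"tx":0,"ty":0,"tz":-40,"wx":0,"wy":0,"wz":0,"grip":-1},
    {"tx":0,"ty":0,"tz":-40,"wx":0,"wy":0,"wz":0,"grip":-1},
    {"tx":30,"ty":0,"tz":-10,"wx":0,"wy":0,"wz":0,"grip":-1},
    {"tx":40,"ty":0,"tz":0,"wx":0,"wy":0,"wz":0,"grip":-1},
    {"tx":40,"ty":0,"tz":0,"wx":0,"wy":0,"wz":0,"grip":-1},
    {"tx":0,"ty":0,"tz":0,"wx":0,"wy":0,"wz":0,"grip":-1},
    {"tx":0,"ty":0,"tz":0,"wx":0,"wy":0,"wz":0,"grip":-1}
  ]
}}

```text
time: 21.08
position: [0.4827, -0.2564, 0.333]
ee_rot: [[-0.995, -0.1, 0.001], [-0.1, 0.995, -0.0], [-0.001, -0.0, -1.0]]
contact_force: [0.0, 0.2, 0.7]
opening: 0.001
finger_force: 0.0
```

```bash
python3 bar.py|grep '^s\|^33'
python3 - <<'E'
from h import *
c0=pickle.load(open("c0.pkl","rb"))
g=lambda c:cv2.cvtColor(np.array(c["pixels"]),cv2.COLOR_RGB2GRAY)
for n,rs in(("top",{"jar":(268,196,22,34),"mug":(366,285,34,40),"tin":(370,254,32,30)}),("side",{"stand":(266,248,36,30),"box":(255,182,50,40),"mug":(256,286,40,44),"tin":(304,286,34,30),"jar":(288,216,14,20)})):
    c=capture(n);f=g(c)
    for k,(x,y,w,h) in rs.items():
        r=cv2.matchTemplate(f[y-6:y+h+6,x-6:x+w+6],g(c0[n])[y:y+h,x:x+w],cv2.TM_CCOEFF_NORMED);_,v,_,l=cv2.minMaxLoc(r);print(n,k,l[0]-6,l[1]-6,round(v,2))
    if n=="side":
        # pale drawer-front pixels: horizontal width of the fronts left of the box edge, expected face positions
        u=np.array([.9945,.105,0]);w=np.array([-.105,.9945,0]);o=np.array([.605,.083,0])
        print("front bottom outer corners shut/5mm/10mm:",[proj(c,[o-u*(.096+e)-w*.093+[0,0,.008]]).round(1).tolist() for e in(0,.005,.01)])
        im=np.array(c["pixels"]).astype(int)
        m=(im[...,0]-im[...,2]>35)&(im[...,0]>130);m[:,:230]=0
        for y in(205,210,215,220,225):print(y,np.flatnonzero(m[y,230:290])[[0,-1]]+230 if m[y,230:290].any() else None)
E
```

```text
332 [160, 161, 191, 192, 193, 205, 206, 207]
336 [160, 161, 162, 163, 164, 165, 166, 167, 168, 169, 170, 188, 189, 190, 205, 206, 207, 208]
s 300 [185, 186, 187, 188, 203, 204, 205, 224]
s 304 [185, 186, 187, 188, 205, 206, 207]
s 308 [186, 187, 188, 189, 205, 206, 207]
s 312 [186, 187, 188, 205, 206, 207]
s 316 [187, 204, 205, 206, 207]
s 324 [204, 205, 206, 207]
s 332 [205, 206, 207, 208]
top jar 0 0 1.0
top mug 0 0 1.0
top tin 0 0 1.0
side stand 0 0 0.89
side box 0 0 0.93
side mug 0 0 1.0
side tin 0 0 1.0
side jar 0 0 1.0
front bottom outer corners shut/5mm/10mm: [[[253.9, 228.0]], [[252.7, 228.4]], [[251.4, 228.7]]]
205 [238 287]
210 [243 266]
215 [247 255]
220 [250 289]
225 [254 289]
```

```bash
python3 -c "
from cell import *
print(sign_off())"
```

```text
the job is handed in; nothing more can be done
None
```

I handed the job in at about 21 s of robot time with the lever pressed onto its stop and both drawers pushed shut. In the last camera check the machine, box, jar, mug and tin had not moved; no verdict came back.

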